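Put the citrus juicer's top back together

ROBOT

A 6-joint arm with a two-finger parallel gripper is mounted at the origin on the work surface. World frame = base frame: x ahead of the robot, y to its left, z up, the work surface at z = 0. Lengths are in m, angles in degrees, forces in N, time in s.
With the tool pointing down it reaches from about 0.375 to 0.9 m from the base axis. Payload 3.1 kg.
Tool frame: the origin (TCP) lies on the centre line of the jaws, within the pads' length; the fingertips stand 17 mm ahead of it and the grasp point (between the pads) lies 2 mm behind it; y points along the fingers, x is the direction in which the jaws open and shut, and the axes are right-handed (so a half turn about y gives the same grasp; the last joint's range is limited). The gripper opens to 87 mm and grips with 3 to 60 N. Pads are 19 mm wide; open, the fingers measure 117 mm over their backs; the gripper's body (75 mm by 190 mm) begins 51 mm behind the grasp point.
Start: joints at [56.58, 30.224, 82.088, -0, 67.689, -10.227], TCP at [0.246, 0.574, 0.24] pointing down, gripper open.
Joint ranges: [-176.69, 176.69], [-43.24, 126.21], [12.49, 139.97], [-82, 262], [0, 151.66], [-163.58, 163.58]. Speed limits (degrees/s): [159.86, 159.86, 180, 180, 180, 180].

INTERFACE

Orientations are given as a 3x3 rotation matrix whose columns are the frame's x, y, z axes.
In Python, from rig import read_state, capture, camera_info, hand_in, trace, tip_of gives the robot as it stands.
- The arm moves only by the tool jog_arm, never from a script. Its argument "steps" is a list of rows, each an object with "fingers": the opening in per cent of the stroke, from 0 (shut) to 100 (fully open); "delta_pos": the shift along the world's x, y, z in mm, a list of three; "turn": the turn about the world's z in degrees. A call has 1 to 20 rows; each row is the pose to reach, as a shift and turn from the pose commanded when the call began; what a row does not reach only later rows make up. A row lasts 1/12 s, in which the tool goes at most 41.7 mm and 7.16 degrees, less where a joint would pass 70% of its speed; a pose out of reach is approached as far as the arm can. A call with a gripper value outside its range is refused whole. The fingers move at their own pace and stop on an object; the grip force is fixed at half the most. Time passes only in rows, so rows that repeat a pose let the fingers close. It gives the time, the measured TCP pose, the force and the opening at its end, in the units of the state.
- read_state(): the state, without advancing time (a new reading comes with each control period).
- capture(name): name is "side" or "top" or "wrist"; returns the picture (420x560x3 uint8, red, green, blue); there is no depth.
- camera_info(name): a dict with "fov_y" (degrees; the focal length in pixels is half the picture's height over the tangent of half this angle, whatever the lens; pixels are square), "cx", "cy" (the principal point, pixels), "k1" (the pictures are not rectified: a ray, as slopes to the right and down, at radius r is drawn at 1 + k1 r^2 times it, then the intrinsics apply), "view" (4x4, takes a point from world to camera coordinates); the wrist camera has in their place "tool_from_camera" (4x4, takes a point from camera to tool coordinates, whose origin is the TCP and whose axes are the tool frame's). Camera axes: x right, y down, z forward; pixel columns grow to the right and rows downward; lengths in m; the calibration is good to about 2 mm. A picture is of the moment at which its call begins: read the wrist's pose just before it. camera_info takes no time and is no camera call.
- hand_in(): hands the job in, once; it reports no verdict.
Trained networks look in the newest picture that a camera, given by its name, has taken for a name from the list of things; names that differ only in an ending like _2 or _b are one class to them, and where a whole thing is asked for, a point or a joint stands for the part that bears it (a point fixed in the world has none). Each returns a list of dicts, best first, with "confidence" (0 to 1); they miss things now and then, are a little off and sometimes report something else, mostly with a low value. They report only what shows in the picture. A call takes as long as a camera call. They do not tell look-alikes from the thing itself.
- trace(target, camera): "mask" (420x560 bool, what is visible of it).
- tip_of(target, camera): "position" ([x, y, z] in m, in world coordinates, good to about 4 mm: a listed point, or the origin of a listed thing).
The state is a dict: "time_s": time; "joint_positions": joint angles; "qvel": joint speeds; "tau": joint torques, N m; "position": TCP position; "tcp_rot": TCP orientation; "force": force on the tool from outside, world axes, zero at the start; "moment": the same for the moment, N m; "opening": opening from 0.0 (shut) to 1.0 (fully open).
Only numpy, scipy, OpenCV 4.12 (cv2) and the standard library are available. Lean on these libraries where they do the work, as an engineer would, in place of code of your own. Each camera call takes 0.05 s, during which the arm holds its last target.

TASK

Put the electric citrus juicer's top back together: lower the flanged strainer over the spindle first, its collar upward, then the plain spacer ring on top of it, then the reamer. The reamer's square socket must find the spindle's square drive, which has stopped at some unknown angle: turn it under light pressure until it slips over the drive and sits fully down on the spacer. Work gently, never press hard on the juicer, and leave everything else on the worktop where it is.

Things in the scene. Friction and masses are not known exactly. Their poses are not given: they have to be found in the camera images.
- juicer: electric citrus juicer fixed to the worktop: round white housing, 150 mm across, with a shallow juice tray (rim 89 mm above the worktop) and a small spout at its -x side. In the tray's middle a collar 42 mm across ends 95 mm above the worktop: the strainer's underside rests on it. Above the collar stands the spindle: a round steel sleeve 30 mm across up to 134 mm, then the square drive. Origin: on the spindle axis at worktop height; z up.
- spindle (a point): the top of the spindle's square drive, on the axis, 157 mm above the worktop. The drive is 20 mm square and 23 mm tall above the sleeve. It has stopped at any angle about z (not reported; this point's axes are the housing's, not the drive's); it turns only against a stiff gear friction of 0.2 N m. It is sprung: pushed from above it starts to give at about 4 N and gives way by up to 6 mm, needing about 13 N at the stop; it comes up again by itself.
- strainer_centre (a point): centre (half-way up, on the axis) of the steel strainer: a slotted flange 90 mm across and 4 mm thick at the bottom, and on it an upright round collar 46 mm across; 26 mm high in all; round through hole of 33 mm. Its own z is up as it lies. Grip it by the collar. Seated, this point is 108 mm above the worktop.
- spacer_centre (a point): centre of the spacer ring: plain white plastic ring 52 mm across, 20 mm high, round through hole of 33 mm. Seated on the strainer's collar, this point is 131 mm above the worktop.
- reamer_centre (a point): centre (half-way up, on the axis) of the white plastic reamer: 58 mm high; foot flange 64 mm across and 5 mm thick, above it a round barrel 48 mm across (to grip) up to 39 mm, then a ribbed cone. From below it has a square socket of 21.8 mm, 22 mm deep, its sides along this point's x and y axes (so it fits the drive at every quarter turn). Seated on the spacer, this point is 170 mm above the worktop; first touching the drive's top without entering it, it is at 186 mm.
- bento: closed steel bento tin, 114 x 174 x 53 mm; origin under its centre; to be left alone
- chopstick_case: pink plastic chopstick case, 230 x 26 x 18 mm, lying along its x; origin under its centre; to be left alone
- ramekin: small glass ramekin, 80 mm across, 45 mm high; origin under its centre; to be left alone
- spatula: silicone spatula, about 250 mm long, lying along its x; origin under its middle; to be left alone
- steamer: small round bamboo steamer basket with closed lid, 153 mm across, 90 mm high; origin under its centre; to be left alone
- mug: white mug, 80 mm across, 85 mm high, handle at its +y; origin under its centre; to be left alone
Mind the look-alikes: they are no part of the job. What is meant by the part that bears strainer_centre is not blue or green, and is the smaller of those in its own colour.

How it is judged (in metres and radians):
On the way, in this order (a step that is already met when the one before it is completed fails the run):
1. the strainer sits home on the juicer's collar, let go (z of strainer_centre in the frame of juicer between 0.105 and 0.111 m and horizontal distance between strainer_centre and spindle below 0.004 m and angle between strainer_centre's own z axis and vertical below 0.06 rad and contact force between the fingers and strainer below 0.1 N), for 0.2 s.
2. the spacer sits on the strainer, let go (z of strainer_centre in the frame of juicer between 0.105 and 0.111 m and horizontal distance between each of strainer_centre, spacer_centre and spindle below 0.004 m and angle between each of strainer_centre, spacer_centre's own z axis and vertical below 0.06 rad and z of spacer_centre in the frame of juicer between 0.128 and 0.134 m and contact force between the fingers and spacer below 0.1 N), for 0.2 s.
3. the reamer sits on the spacer with its socket over the drive (z of strainer_centre in the frame of juicer between 0.105 and 0.111 m and horizontal distance between each of strainer_centre, spacer_centre, reamer_centre and spindle below 0.004 m and angle between each of strainer_centre, spacer_centre, reamer_centre's own z axis and vertical below 0.06 rad and z of spacer_centre in the frame of juicer between 0.128 and 0.134 m and z of reamer_centre in the frame of juicer between 0.167 and 0.173 m), for 0.2 s.
At the end, for the whole second after the job is handed in: strainer on the collar, spacer on the strainer, reamer on the spacer: each within 3 mm of its seated height, within 4 mm of the spindle axis, upright within 0.06 rad (collar and cone upward), at rest and released (all of step 3 and linear speed of each of strainer, spacer, reamer below 0.02 m/s); the robot touches nothing.
It fails at once if the juicer, its spindle included, is pushed with more than 40 N (contact force between anything else and juicer above 40 N).
It fails at once if a bystander is shifted by more than 25 mm (distance of any of bento, chopstick_case, ramekin, spatula, steamer, mug from where it was at the start of the episode above 0.025 m).
It also fails if it takes over 72 s, if anything falls off the work surface, if the arm or the gripper's body presses on something with over 40 N, if the wrist force passes 120 N, or if a joint passes its speed limit or range.

## Working session

There is one attempt and no reset: what is moved stays moved. The work goes in short steps, Python scripts to look and compute and a tool call to move; the robot and the scene stay as the last step left them, time stands still between calls to the robot, and variables do not carry over. Pictures are saved under pics/ and viewed, and the job is handed in when it is done.

Besides the shell and the picture viewer there is one more tool, called after "Emit:" as name([rows], argument=value, ...), one row to a line, values as JSON. jog_arm: Moves the arm, as the interface text tells. Its arguments: {"type":"object","properties":{"steps":{"type":"array","items":{"type":"object","properties":{"fingers":{"type":"number"},"delta_pos":{"type":"array","items":{"type":"number"}},"turn":{"type":"number"}}}}},"required":["steps"]}

```bash
ls; mkdir -p pics; python3 - <<'E'
from rig import *
import cv2, numpy as np
s=read_state(); print({k:np.round(v,3).tolist() for k,v in s.items()})
for c in ["side","top","wrist"]:
    im=capture(c); cv2.imwrite(f"pics/{c}0.png",im[:,:,::-1]); i=camera_info(c); print(c,{k:np.round(v,4).tolist() for k,v in i.items()})
    if c!="wrist":
        for t in ["juicer","spindle","strainer_centre","spacer_centre","reamer_centre"]:
            print(c,t,[(round(d["confidence"],2),np.round(d["position"],4).tolist()) for d in tip_of(t,c)])
print(read_state()["time_s"])
E
```

```text
pics
{'time_s': 0.0, 'joint_positions': [56.581, 30.279, 82.156, -0.0, 67.691, -10.228], 'qvel': [-0.006, 0.036, -0.07, -0.045, -0.047, -0.004], 'tau': [-0.0, -44.005, -17.659, 0.063, 0.058, -0.0], 'position': [0.246, 0.574, 0.239], 'tcp_rot': [[0.394, -0.001, -0.919], [0.919, -0.002, 0.394], [-0.002, -1.0, 0.0]], 'force': [0.196, -0.136, -0.167], 'moment': [-0.002, 0.068, -0.023], 'opening': 1.001}
side {'fov_y': 46.6964, 'cx': 269.0349, 'cy': 214.548, 'k1': -0.1039, 'view': [[0.9603, -0.2784, -0.0171, -0.576], [-0.2263, -0.7421, -0.631, 0.2536], [0.163, 0.6098, -0.7756, 1.6469], [0.0, 0.0, 0.0, 1.0]]}
side juicer [(0.69, [0.5952, 0.0388, -0.0012])]
side spindle [(0.75, [0.5949, 0.0453, 0.1574]), (0.46, [0.5262, -0.4419, 0.0001])]
side strainer_centre [(0.85, [0.6405, 0.2802, 0.0142]), (0.63, [0.4752, 0.5665, 0.0201]), (0.61, [0.4146, 0.1371, 0.0155]), (0.52, [0.71, 0.4241, 0.0177])]
side spacer_centre [(0.58, [0.5022, -0.304, 0.0123]), (0.41, [0.6766, -0.2436, 0.001])]
side reamer_centre [(0.58, [0.4347, 0.3051, 0.0263])]
top {'fov_y': 46.019, 'cx': 281.8538, 'cy': 213.4194, 'k1': -0.1741, 'view': [[0.0025, -1.0, -0.0029, 0.0709], [-0.9766, -0.0018, -0.2149, 0.6349], [0.2149, 0.0033, -0.9766, 1.284], [0.0, 0.0, 0.0, 1.0]]}
top juicer [(0.96, [0.5926, 0.0453, -0.0004])]
top spindle [(0.84, [0.5928, 0.0491, 0.1538])]
top strainer_centre [(0.97, [0.4731, 0.5646, 0.0185]), (0.93, [0.4114, 0.1343, 0.0179]), (0.81, [0.7089, 0.4275, 0.0113]), (0.68, [0.6409, 0.279, 0.0164])]
top spacer_centre []
top reamer_centre [(0.74, [0.4369, 0.3042, 0.029]), (0.26, [0.5931, 0.0431, 0.001]), (0.15, [0.6421, 0.2802, 0.0162])]
wrist {'fov_y': 67.9075, 'cx': 281.7609, 'cy': 203.8306, 'k1': -0.0723, 'tool_from_camera': [[1.0, -0.0002, -0.0004, -0.0001], [0.0003, -0.3023, 0.9532, -0.1445], [-0.0003, -0.9532, -0.3023, 0.0831], [0.0, 0.0, 0.0, 1.0]]}
0.65
```

View pics/side0.png

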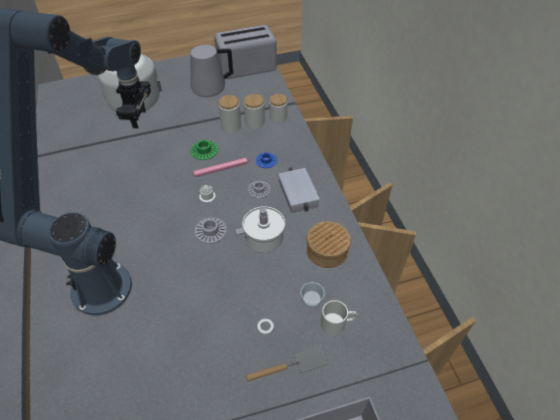

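View pics/top0.png

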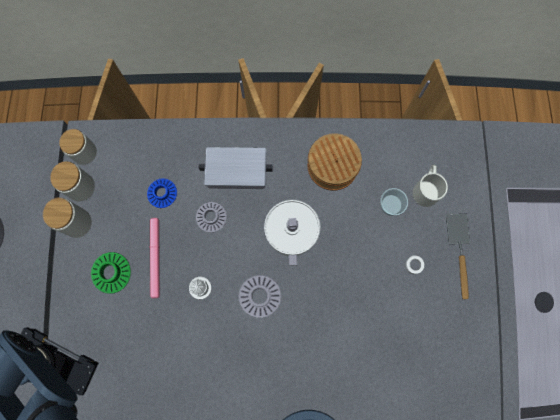

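View pics/wrist0.png

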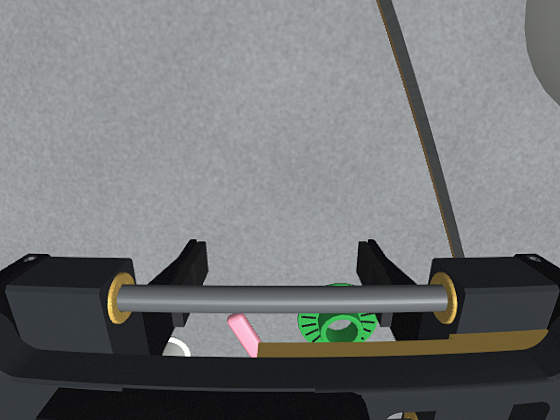

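Emit:
jog_arm([
  {"delta_pos": [395, -294, -40], "turn": 23, "fingers": 100},
  {"delta_pos": [395, -294, -40], "turn": 23, "fingers": 100},
  {"delta_pos": [395, -294, -40], "turn": 23, "fingers": 100},
  {"delta_pos": [395, -294, -40], "turn": 23, "fingers": 100},
  {"delta_pos": [395, -294, -40], "turn": 23, "fingers": 100},
  {"delta_pos": [395, -294, -40], "turn": 23, "fingers": 100},
  {"delta_pos": [395, -294, -40], "turn": 23, "fingers": 100},
  {"delta_pos": [395, -294, -40], "turn": 23, "fingers": 100},
  {"delta_pos": [395, -294, -40], "turn": 23, "fingers": 100},
  {"delta_pos": [395, -294, -40], "turn": 23, "fingers": 100},
  {"delta_pos": [395, -294, -40], "turn": 23, "fingers": 100},
  {"delta_pos": [395, -294, -40], "turn": 23, "fingers": 100},
  {"delta_pos": [395, -294, -40], "turn": 23, "fingers": 100},
  {"delta_pos": [395, -294, -40], "turn": 23, "fingers": 100},
])

```text
time_s: 1.82
position: [0.6431, 0.2781, 0.1988]
tcp_rot: [[0.008, -0.0, -1.0], [1.0, 0.0, 0.008], [0.0, -1.0, 0.0]]
force: [-0.8, 0.2, -0.5]
opening: 1.003
```

```bash
cat > h.py <<'E'
from rig import *
import cv2, numpy as np
def shot(c,name):
    s=read_state(); im=capture(c); cv2.imwrite(f"pics/{name}.png",im[:,:,::-1]); return s,im
def info(c,s=None):
    i=camera_info(c); f=210/np.tan(np.radians(i["fov_y"]/2))
    if c=="wrist":
        T=np.eye(4); T[:3,:3]=s["tcp_rot"]; T[:3,3]=s["position"]
        C=T@np.array(i["tool_from_camera"])
    else: C=np.linalg.inv(np.array(i["view"]))
    return f,i["cx"],i["cy"],i["k1"],C
def ray(c,uv,s=None):
    f,cx,cy,k,C=info(c,s); d=(np.array(uv,float)-[cx,cy])/f; u=d.copy()
    for _ in range(30): u=d/(1+k*(u@u))
    return C[:3,3],C[:3,:3]@np.array([u[0],u[1],1])
def onplane(c,uv,z,s=None):
    o,d=ray(c,uv,s); return o+d*(z-o[2])/d[2]
def proj(c,P,s=None):
    f,cx,cy,k,C=info(c,s); p=C[:3,:3].T@(np.array(P,float)-C[:3,3]); u=p[:2]/p[2]
    return u*(1+k*(u@u))*f+[cx,cy]
def fitcirc(c,pts,z,s=None):
    P=np.array([onplane(c,p,z,s)[:2] for p in pts]); A=np.c_[2*P,np.ones(len(P))]
    x=np.linalg.lstsq(A,(P**2).sum(1),rcond=None)[0]; return x[:2],np.sqrt(x[2]+x[:2]@x[:2])
E
python3 - <<'E'
from h import *
s,im=shot("wrist","w1"); print(s["time_s"],s["position"],s["joint_positions"],s["force"],np.round(s["tcp_rot"],3).tolist())
for d in tip_of("strainer_centre","wrist"): print(d, proj("wrist",d["position"],s))
for d in trace("strainer_centre","wrist"):
    m=d["mask"]; print(d["confidence"],m.sum(),np.argwhere(m).min(0),np.argwhere(m).max(0))
E
```

```text
1.8167 [0.64306306 0.27811582 0.19884222] [ 1.42703917e+01  3.85851266e+01  7.23497689e+01  4.28719549e-03
  6.90692027e+01 -7.52892543e+01] [-0.76382798  0.17578991 -0.52921737] [[0.008, -0.0, -1.0], [1.0, 0.0, 0.008], [0.0, -1.0, 0.0]]
{'position': [0.6395, 0.2807, 0.0133], 'confidence': 0.98} [284.49513164 181.90521992]
{'position': [0.7135, 0.4285, 0.0139], 'confidence': 0.79} [411.0653271  242.96689096]
0.9 3502 [201 369] [270 442]
0.79 1204 [ 0 93] [ 20 176]
0.78 4471 [  0 501] [ 86 559]
0.69 4245 [140 243] [217 321]
```

View pics/w1.png

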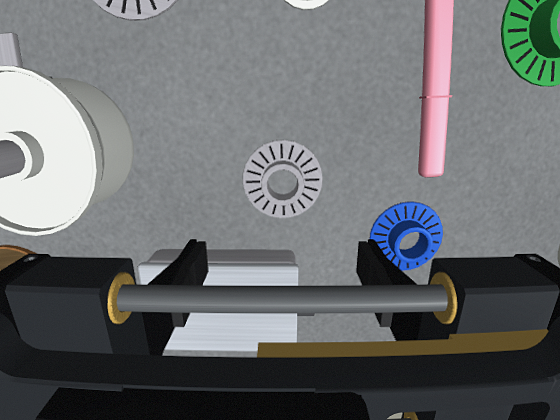

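```bash
python3 - <<'E'
from h import *
s=read_state(); print(s["time_s"],s["position"])
s,im=shot("wrist","w1b")
m=[d["mask"] for d in trace("strainer_centre","wrist")]
m=[k for k in m if k[180,260]or k[180,305]][0].astype(np.uint8)
c=max(cv2.findContours(m,cv2.RETR_EXTERNAL,cv2.CHAIN_APPROX_NONE)[0],key=len)[:,0]
print(fitcirc("wrist",c,0.003,s))
E
```

```text
1.9667 [0.63987573 0.28126177 0.19944076]
(array([0.63932744, 0.27786383]), np.float64(0.04401981984672654))
```

Emit:
jog_arm([
  {"delta_pos": [-1.5, -1.5, -40], "fingers": 100},
  {"delta_pos": [-1.5, -1.5, -80], "fingers": 100},
  {"delta_pos": [-1.5, -1.5, -120], "fingers": 100},
  {"delta_pos": [-1.5, -1.5, -150], "fingers": 100},
  {"delta_pos": [-1.5, -1.5, -165], "fingers": 100},
  {"delta_pos": [-1.5, -1.5, -172], "fingers": 100},
  {"delta_pos": [-1.5, -1.5, -174], "fingers": 100},
  {"delta_pos": [-1.5, -1.5, -174], "fingers": 100},
  {"delta_pos": [-1.5, -1.5, -174], "fingers": 100},
])

```text
$.steps[0]: bad value
```

```bash
python3 - <<'E'
from h import *
s,im=shot("wrist","w2")
print(s["time_s"],s["position"],s["force"],np.round(s["tcp_rot"],4).tolist())
print(proj("wrist",s["position"],s), proj("wrist",[*s["position"][:2],.026],s))
s=read_state();print(s["position"])
E
```

```text
2.0667 [0.63971916 0.28188978 0.19980536] [-0.42707303  0.04972156 -0.06383167] [[0.0012, -0.0005, -1.0], [1.0, 0.0001, 0.0012], [0.0001, -1.0, 0.0005]]
[282.27325827 271.82836739] [282.13286507 187.90721622]
[0.63987211 0.28192024 0.19992039]
```

View pics/w2.png

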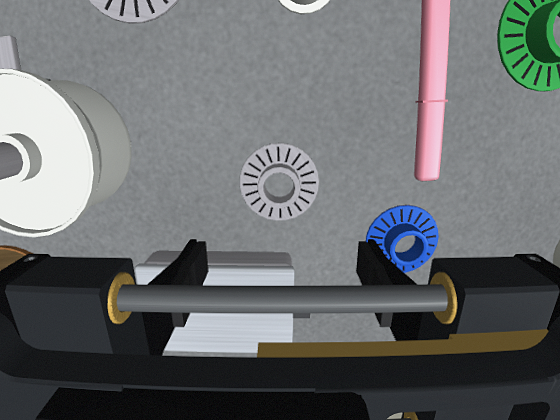

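Emit:
jog_arm([
  {"delta_pos": [-0.5, -3, -40], "turn": 0, "fingers": 100},
  {"delta_pos": [-0.5, -3, -80], "turn": 0, "fingers": 100},
  {"delta_pos": [-0.5, -3, -120], "turn": 0, "fingers": 100},
  {"delta_pos": [-0.5, -3, -150], "turn": 0, "fingers": 100},
  {"delta_pos": [-0.5, -3, -165], "turn": 0, "fingers": 100},
  {"delta_pos": [-0.5, -3, -172], "turn": 0, "fingers": 100},
  {"delta_pos": [-0.5, -3, -174], "turn": 0, "fingers": 100},
  {"delta_pos": [-0.5, -3, -174], "turn": 0, "fingers": 100},
  {"delta_pos": [-0.5, -3, -174], "turn": 0, "fingers": 100},
])

```text
time_s: 2.87
position: [0.6423, 0.2782, 0.0279]
tcp_rot: [[0.003, 0.004, -1.0], [1.0, 0.001, 0.003], [0.001, -1.0, -0.004]]
force: [0.6, -0.3, 0.7]
opening: 1.004
```

```bash
python3 - <<'E'
from h import *
s,im=shot("wrist","w3")
print(s["time_s"],s["position"],s["force"],np.round(s["tcp_rot"],4).tolist())
print(proj("wrist",s["position"],s), proj("wrist",[*s["position"][:2],.026],s))
s=read_state();print(s["position"])
E
```

```text
2.8667 [0.642271   0.27815989 0.02792284] [ 0.57181034 -0.28845644  0.65468028] [[0.003, 0.0042, -1.0], [1.0, 0.0011, 0.003], [0.0011, -1.0, -0.0042]]
[282.27361515 271.83209652] [282.26709401 269.9781763 ]
[0.64230175 0.27807279 0.02806017]
```

View pics/w3.png

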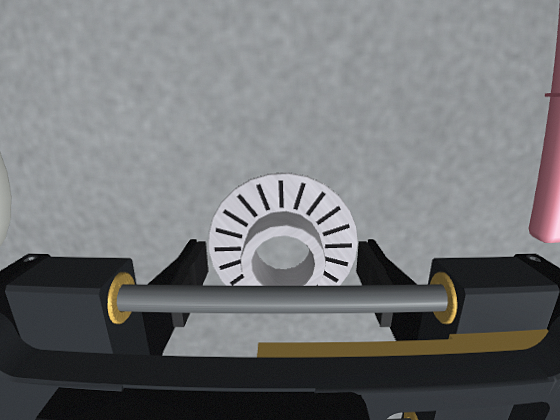

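```bash
python3 - <<'E'
import cv2
im=cv2.imread("pics/w3.png")[165:315,180:380]; cv2.imwrite("pics/w3z.png",cv2.resize(im,None,fx=4,fy=4,interpolation=cv2.INTER_CUBIC))
E
```

```text
(no output)
```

View pics/w3z.png

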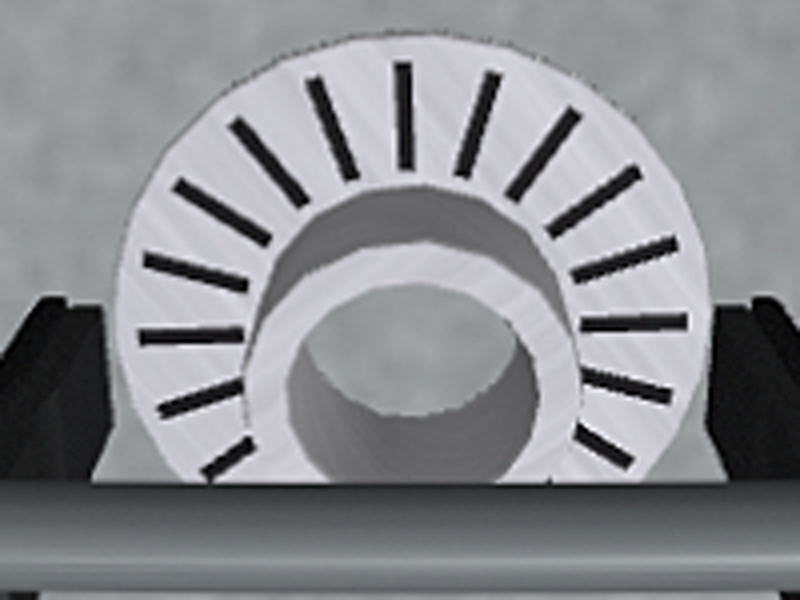

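```bash
python3 - <<'E'
from h import *
s=read_state(); s["position"]=np.array([0.642271,0.27815989,0.02792284])
# pose at picture
s["tcp_rot"]=np.array([[0.003,0.0042,-1.0],[1.0,0.0011,0.003],[0.0011,-1.0,-0.0042]])
a=lambda L:[(x/4+180,y/4+165) for x,y in L]
print(fitcirc("wrist",a([(289,375),(330,305),(410,283),(490,305),(538,385),(520,455),(310,455)]),.026,s))
print(fitcirc("wrist",a([(244,385),(268,310),(330,262),(420,242),(500,262),(560,320),(580,390)]),.026,s))
print(fitcirc("wrist",a([(112,320),(135,210),(250,80),(410,34),(580,80),(690,215),(710,320)]),.004,s))
E
```

```text
(array([0.63884193, 0.2786999 ]), np.float64(0.01657610202733331))
(array([0.63898911, 0.27852636]), np.float64(0.022168989907106095))
(array([0.63946833, 0.27858695]), np.float64(0.04429003776687359))
```

Emit:
jog_arm([
  {"delta_pos": [0, 1.5, -2.5], "turn": 0, "fingers": 100},
  {"delta_pos": [0, 1.5, -2.5], "turn": 0, "fingers": 45},
  {"delta_pos": [0, 1.5, -2.5], "turn": 0, "fingers": 45},
  {"delta_pos": [0, 1.5, -2.5], "turn": 0, "fingers": 45},
  {"delta_pos": [0, 1.5, -2.5], "turn": 0, "fingers": 45},
  {"delta_pos": [0, 1.5, -2.5], "turn": 0, "fingers": 45},
  {"delta_pos": [0, 1.5, -2.5], "turn": 0, "fingers": 45},
])

```text
time_s: 3.5
position: [0.6406, 0.2789, 0.023]
tcp_rot: [[0.003, -0.0, -1.0], [1.0, -0.0, 0.003], [-0.0, -1.0, 0.0]]
force: [-0.5, -0.8, 0.1]
opening: 0.632
```

```bash
cat >> h.py <<'E'
def zoom(im,name,r0,r1,c0,c1,k=4):
    cv2.imwrite(f"pics/{name}.png",cv2.resize(im[r0:r1,c0:c1,::-1],None,fx=k,fy=k,interpolation=cv2.INTER_CUBIC))
E
python3 - <<'E'
from h import *
s,im=shot("wrist","w4"); zoom(im,"w4z",165,315,180,380)
print(s["time_s"],s["position"],s["force"],s["opening"],np.round(s["tcp_rot"],4).tolist())
np.save("s4.npy",np.r_[s["position"],np.ravel(s["tcp_rot"])])
E
```

```text
3.5 [0.64060618 0.2789192  0.02304572] [-0.51005004 -0.82043784  0.12238587] 0.6317614435852298 [[0.0034, -0.0, -1.0], [1.0, -0.0001, 0.0034], [-0.0001, -1.0, 0.0]]
```

View pics/w4z.png

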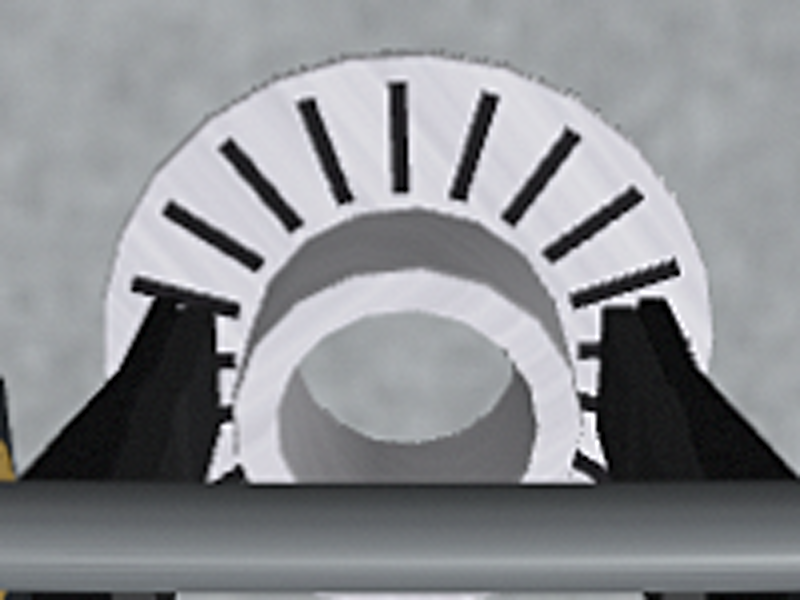

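Emit:
jog_arm([
  {"delta_pos": [-1.5, 0, 0], "turn": 0, "fingers": 62},
  {"delta_pos": [-1.5, 0, 0], "turn": 0, "fingers": 40},
  {"delta_pos": [-1.5, 0, 0], "turn": 0, "fingers": 40},
  {"delta_pos": [-1.5, 0, 0], "turn": 0, "fingers": 40},
  {"delta_pos": [-1.5, 0, 0], "turn": 0, "fingers": 40},
  {"delta_pos": [-1.5, 0, 0], "turn": 0, "fingers": 40},
])

```text
time_s: 4.05
position: [0.6389, 0.279, 0.023]
tcp_rot: [[0.003, -0.0, -1.0], [1.0, -0.0, 0.003], [-0.0, -1.0, 0.0]]
force: [-0.5, 0.2, -0.5]
opening: 0.525
```

```bash
python3 - <<'E'
from h import *
s,im=shot("wrist","w5"); zoom(im,"w5z",165,315,180,380)
print(s["time_s"],s["position"],s["force"],s["opening"],np.round(s["tcp_rot"],4).tolist())
np.save("s5.npy",np.r_[s["position"],np.ravel(s["tcp_rot"])])
E
```

```text
4.05 [0.63893892 0.27895733 0.02296101] [-0.5229058   0.15470481 -0.54816061] 0.5252464360006536 [[0.0034, -0.0004, -1.0], [1.0, -0.0001, 0.0034], [-0.0001, -1.0, 0.0004]]
```

View pics/w5z.png

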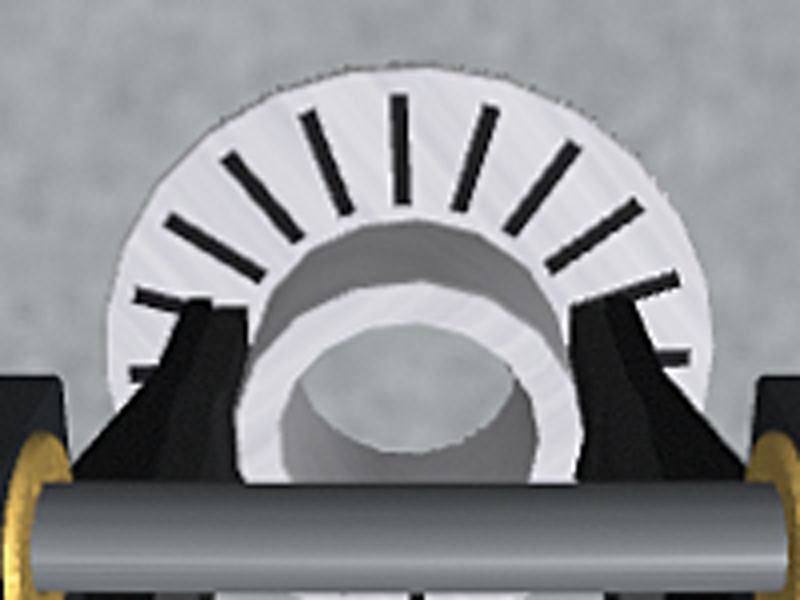

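Emit:
jog_arm([
  {"delta_pos": [0, 0, 20], "turn": 0, "fingers": 40},
  {"delta_pos": [0, 0, 55], "turn": 0, "fingers": 40},
  {"delta_pos": [0, 0, 95], "turn": 0, "fingers": 40},
  {"delta_pos": [0, -10, 132], "turn": 0, "fingers": 40},
  {"delta_pos": [8, -40, 157], "turn": 0, "fingers": 40},
  {"delta_pos": [15, -75, 175], "turn": 0, "fingers": 40},
  {"delta_pos": [25, -112, 190], "turn": 0, "fingers": 40},
  {"delta_pos": [32, -150, 205], "turn": 0, "fingers": 40},
  {"delta_pos": [40, -185, 212], "turn": 0, "fingers": 40},
  {"delta_pos": [44, -215, 212], "turn": 0, "fingers": 40},
  {"delta_pos": [44, -232, 212], "turn": 0, "fingers": 40},
  {"delta_pos": [44, -232, 212], "turn": 0, "fingers": 40},
  {"delta_pos": [44, -232, 212], "turn": 0, "fingers": 40},
  {"delta_pos": [44, -232, 212], "turn": 0, "fingers": 40},
])

```text
time_s: 5.27
position: [0.6827, 0.0478, 0.2347]
tcp_rot: [[0.003, -0.001, -1.0], [1.0, 0.001, 0.003], [0.001, -1.0, 0.001]]
force: [-0.2, 0.1, -0.8]
opening: 0.516
```

```bash
python3 - <<'E'
from h import *
s,im=shot("wrist","w6"); 
print(s["time_s"],s["position"],s["force"],s["opening"],np.round(s["tcp_rot"],4).tolist())
np.save("s6.npy",np.r_[s["position"],np.ravel(s["tcp_rot"])])
print(read_state()["position"])
L=np.load("s5.npy"); q=dict(position=L[:3],tcp_rot=L[3:].reshape(3,3))
a=lambda L:[(x/4+180,y/4+165) for x,y in L]
print(fitcirc("wrist",a([(282,420),(300,370),(340,338),(415,323),(490,340),(525,375),(538,430)]),.026,q))
print(fitcirc("wrist",a([(236,420),(262,350),(330,302),(420,283),(500,300),(560,355),(582,425)]),.026,q))
print(fitcirc("wrist",a([(108,330),(150,200),(270,95),(410,66),(560,100),(670,200),(710,330)]),.004,q))
for d in tip_of("spindle","wrist"): print(d)
E
```

```text
5.2667 [0.68270953 0.04780506 0.23466925] [-0.20547756  0.09606002 -0.84250681] 0.5159279957759305 [[0.0033, -0.0009, -1.0], [1.0, 0.0009, 0.0032], [0.0009, -1.0, 0.0009]]
[0.68271147 0.0483285  0.23470092]
(array([0.63862497, 0.27914601]), np.float64(0.016680121708133603))
(array([0.63931171, 0.27904821]), np.float64(0.022450219027155487))
(array([0.63857702, 0.27901427]), np.float64(0.04378590596317419))
{'position': [0.5959, 0.0489, 0.1586], 'confidence': 0.58}
{'position': [0.7767, 0.2123, -0.0012], 'confidence': 0.49}
```

View pics/w6.png

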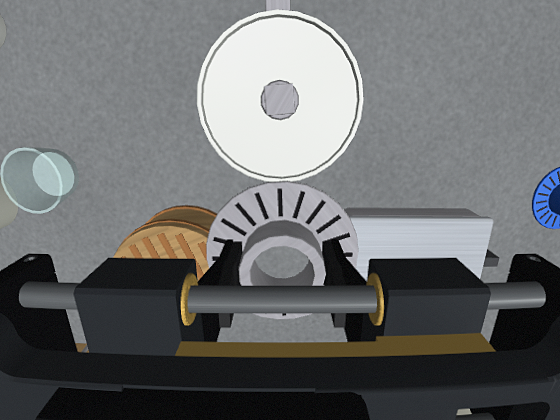

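```bash
python3 - <<'E'
import cv2
im=cv2.imread("pics/w6.png"); z=cv2.resize(im[0:200,185:380],None,fx=3,fy=3,interpolation=cv2.INTER_CUBIC); cv2.imwrite("pics/w6a.png",z)
z=cv2.resize(im[70:130,250:310],None,fx=10,fy=10,interpolation=cv2.INTER_CUBIC)
z=cv2.normalize(z.astype(float),None,0,255,cv2.NORM_MINMAX);cv2.imwrite("pics/w6b.png",z)
E
```

```text
[ WARN:0@0.110] global loadsave.cpp:1063 imwrite_ Unsupported depth image for selected encoder is fallbacked to CV_8U.
```

View pics/w6a.png

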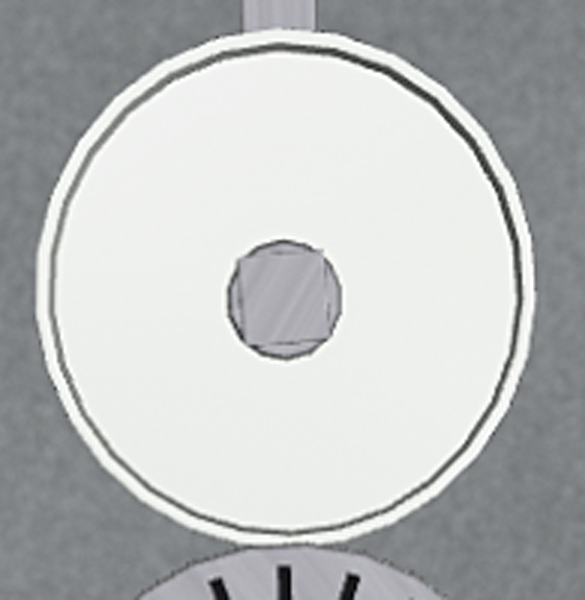

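View pics/w6b.png

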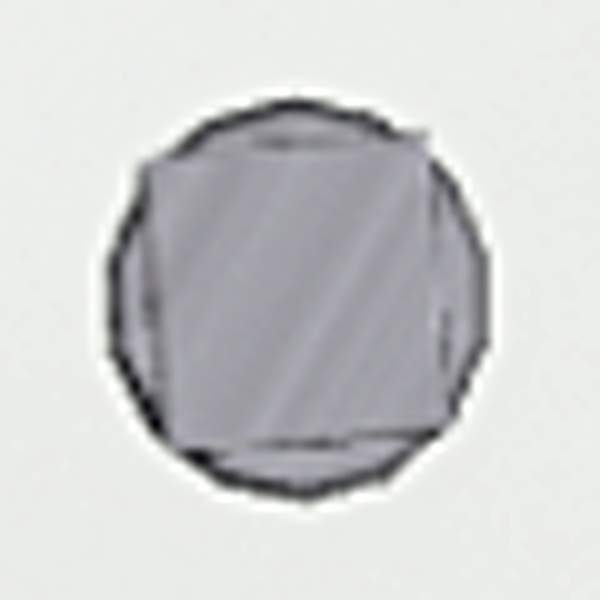

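```bash
cat >> h.py <<'E'
def ld(n):
    L=np.load(n); return dict(position=L[:3],tcp_rot=L[3:].reshape(3,3))
E
python3 - <<'E'
from h import *
q=ld("s6.npy")
c=[(265,86),(292.3,83.2),(294.8,113),(267.8,115)]
P=np.array([onplane("wrist",p,.157,q)[:2] for p in c]); print(P, P.mean(0))
for i in range(4):
    d=P[(i+1)%4]-P[i]; print(np.hypot(*d)*1e3, np.degrees(np.arctan2(d[1],d[0]))%90)
b=lambda L:[(x/10+250,y/10+70) for x,y in L]
print(fitcirc("wrist",b([(108,310),(295,98),(490,290),(305,502),(135,400),(470,370),(390,480),(220,115)]),.134,q))
a=lambda L:[(x/3+185,y/3) for x,y in L]
print(fitcirc("wrist",a([(36,285),(285,28),(534,290),(285,545),(110,110),(460,110),(110,475),(470,465)]),.089,q))
E
```

```text
[[0.58653306 0.036584  ]
 [0.5848069  0.05497805]
 [0.60433672 0.05679523]
 [0.60560955 0.03818925]] [0.59532156 0.04663663]
18.474868621255876 5.361139038671709
19.614174362960004 5.315881975267635
18.649469612406644 3.913512039059327
19.143909166030475 4.8100131795210075
(array([0.59544601, 0.04636007]), np.float64(0.014456336703121502))
(array([0.5958665 , 0.04629531]), np.float64(0.07410690564757018))
```

Emit:
jog_arm([
  {"delta_pos": [-30, -1.6, 0], "turn": 0, "fingers": 40},
  {"delta_pos": [-60, -1.6, -15], "turn": 0, "fingers": 40},
  {"delta_pos": [-80, -1.6, -30], "turn": 0, "fingers": 40},
  {"delta_pos": [-87, -1.6, -42], "turn": 0, "fingers": 40},
  {"delta_pos": [-87, -1.6, -47], "turn": 0, "fingers": 40},
  {"delta_pos": [-87, -1.6, -47], "turn": 0, "fingers": 40},
  {"delta_pos": [-87, -1.6, -47], "turn": 0, "fingers": 40},
  {"delta_pos": [-87, -1.6, -47], "turn": 0, "fingers": 40},
])

```text
time_s: 6.03
position: [0.598, 0.0457, 0.1889]
tcp_rot: [[0.003, 0.003, -1.0], [1.0, -0.0, 0.003], [-0.0, -1.0, -0.003]]
force: [0.4, -0.5, -0.6]
opening: 0.528
```

```bash
python3 - <<'E'
from h import *
s,im=shot("wrist","w7"); zoom(im,"w7z",165,315,180,380)
print(s["time_s"],s["position"],s["force"],s["opening"],np.round(s["tcp_rot"],4).tolist())
np.save("s7.npy",np.r_[s["position"],np.ravel(s["tcp_rot"])])
s2,im=shot("side","sd7"); zoom(im,"sd7z",170,270,200,330,6)
print(read_state()["position"])
E
```

```text
6.0333 [0.59802395 0.04565143 0.18894295] [ 0.44056971 -0.49652296 -0.62728647] 0.5278786620364206 [[0.0027, 0.0032, -1.0], [1.0, -0.0003, 0.0027], [-0.0003, -1.0, -0.0032]]
[0.59760745 0.04542836 0.18887545]
```

View pics/w7z.png

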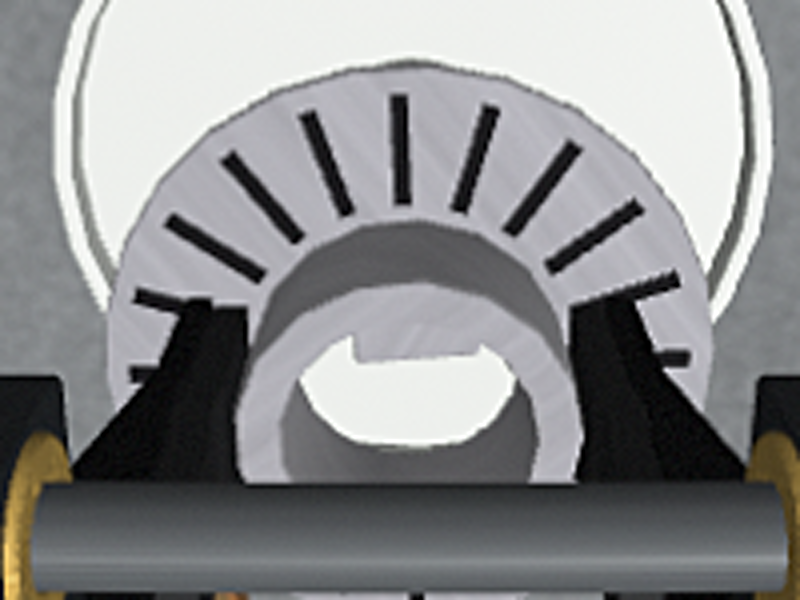

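View pics/sd7z.png

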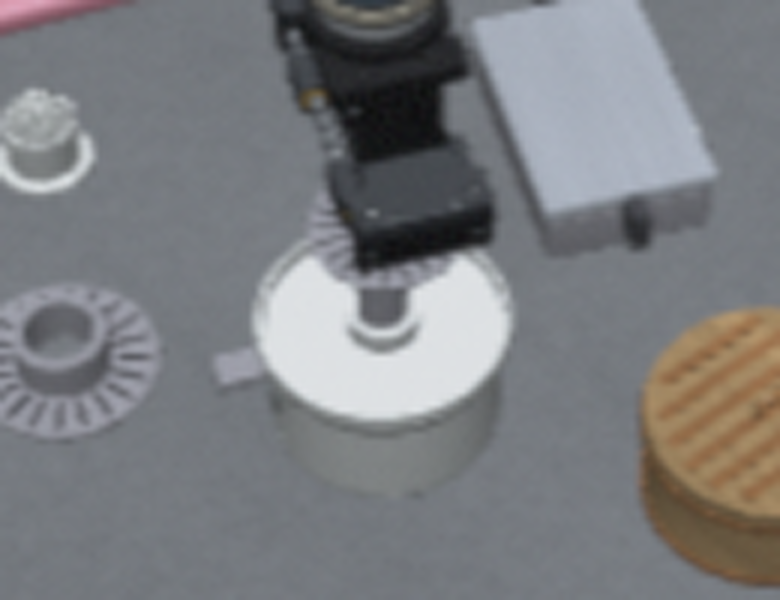

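```bash
python3 - <<'E'
from h import *
q=ld("s7.npy")
for p in [(268.2,255.3),(299.5,252.8)]: print(onplane("wrist",p,.157,q), onplane("wrist",p,.157,q)[:2]-q["position"][:2])
z=lambda L:[(x/4+180,y/4+165) for x,y in L]
# hole top edge, plane = TCP+0.003
print(fitcirc("wrist",z([(282,420),(300,370),(340,338),(415,323),(490,340),(525,375),(538,430)]),.18894+.003,q)[0]-q["position"][:2])
a=np.radians(5)
for t in (-45,45): print(np.array([.5957,.0464])+14.14e-3*np.array([np.cos(a+np.radians(t)),np.sin(a+np.radians(t))]))
E
```

```text
[0.60474071 0.03681445 0.157     ] [ 0.00671677 -0.00883698]
[0.60305049 0.05643552 0.157     ] [0.00502655 0.01078409]
[-0.00033119  0.00019068]
[0.60653187 0.03731098]
[0.60478902 0.05723187]
```

Emit:
jog_arm([
  {"delta_pos": [-1, 0, -3], "turn": 0, "fingers": 40},
  {"delta_pos": [-1, 0, -5], "turn": 0, "fingers": 40},
  {"delta_pos": [-1, 0, -5], "turn": 0, "fingers": 40},
  {"delta_pos": [-1, 0, -5], "turn": 0, "fingers": 40},
  {"delta_pos": [-1, 0, -5], "turn": 0, "fingers": 40},
])

```text
time_s: 6.55
position: [0.5951, 0.0453, 0.183]
tcp_rot: [[0.004, -0.0, -1.0], [1.0, 0.0, 0.004], [0.0, -1.0, 0.0]]
force: [0.2, -0.9, -1.7]
opening: 0.523
```

```bash
python3 - <<'E'
from h import *
s,im=shot("wrist","w8"); zoom(im,"w8z",215,295,230,340,7)
print(s["time_s"],s["position"],s["force"],s["opening"],np.round(s["tcp_rot"],4).tolist())
np.save("s8.npy",np.r_[s["position"],np.ravel(s["tcp_rot"])])
print(read_state()["position"])
E
```

```text
6.55 [0.59512771 0.04530939 0.18300161] [ 0.1781873  -0.88149272 -1.68406118] 0.5232555177586203 [[0.0035, -0.0001, -1.0], [1.0, 0.0, 0.0035], [0.0, -1.0, 0.0001]]
[0.59517529 0.04531777 0.18308646]
```

View pics/w8z.png

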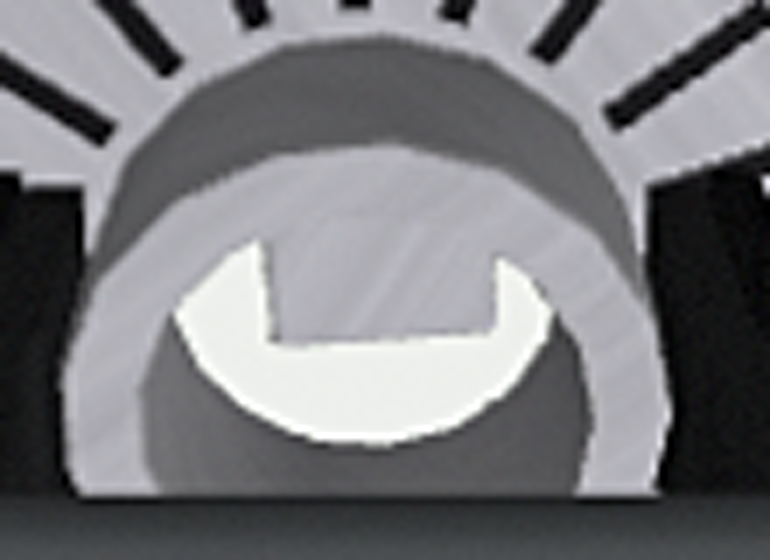

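```bash
python3 - <<'E'
from h import *
q=ld("s8.npy"); p0=q["position"][:2]
z=lambda L:[(x/7+230,y/7+215) for x,y in L]
C=np.array([onplane("wrist",p,.157,q)[:2] for p in z([(273,344),(498,331)])])
d=C[1]-C[0]; print(np.hypot(*d), np.degrees(np.arctan2(d[1],d[0])))
n=np.array([d[1],-d[0]])/np.hypot(*d); print("spindle rel", (C.mean(0)-n*.010-p0)*1e3)
print("bottom", [ (x-p0)*1e3 if i==0 else x for i,x in enumerate(fitcirc("wrist",z([(175,312),(200,350),(250,400),(310,430),(380,443),(450,428),(510,385),(550,320)]),q["position"][2]-.023,q))])
print("top", [ (x-p0)*1e3 if i==0 else x for i,x in enumerate(fitcirc("wrist",z([(142,420),(175,320),(240,255),(385,212),(500,255),(560,315),(592,420)]),q["position"][2]+.003,q))])
E
```

```text
0.019714121707613982 93.49761487510136
spindle rel [-0.98351951  1.08193748]
bottom [array([0.97720449, 0.17638875]), np.float64(0.016524549717115623)]
top [array([0.10497178, 0.16868961]), np.float64(0.016454593838318418)]
```

Emit:
jog_arm([
  {"delta_pos": [-1.7, 0.9, 0], "turn": 0, "fingers": 40},
  {"delta_pos": [-1.7, 0.9, 0], "turn": 0, "fingers": 40},
  {"delta_pos": [-1.7, 0.9, -4], "turn": 0, "fingers": 40},
  {"delta_pos": [-1.7, 0.9, -8], "turn": 0, "fingers": 40},
  {"delta_pos": [-1.7, 0.9, -8], "turn": 0, "fingers": 40},
])

```text
time_s: 7.02
position: [0.5927, 0.0464, 0.174]
tcp_rot: [[0.003, -0.002, -1.0], [1.0, 0.0, 0.003], [0.0, -1.0, 0.002]]
force: [-0.9, 0.5, -0.8]
opening: 0.527
```

```bash
python3 - <<'E'
from h import *
s,im=shot("wrist","w9"); zoom(im,"w9z",215,295,230,340,7)
print(s["time_s"],s["position"],s["force"],s["moment"],s["opening"],np.round(s["tcp_rot"],4).tolist())
np.save("s9.npy",np.r_[s["position"],np.ravel(s["tcp_rot"])])
print(read_state()["position"])
E
```

```text
7.0167 [0.59270861 0.04635083 0.17401633] [-0.9015672   0.48854845 -0.77887482] [0.01251656 0.05440805 0.03252737] 0.5271974623927073 [[0.0034, -0.0019, -1.0], [1.0, 0.0002, 0.0034], [0.0002, -1.0, 0.0019]]
[0.59285588 0.04634019 0.17428081]
```

View pics/w9z.png

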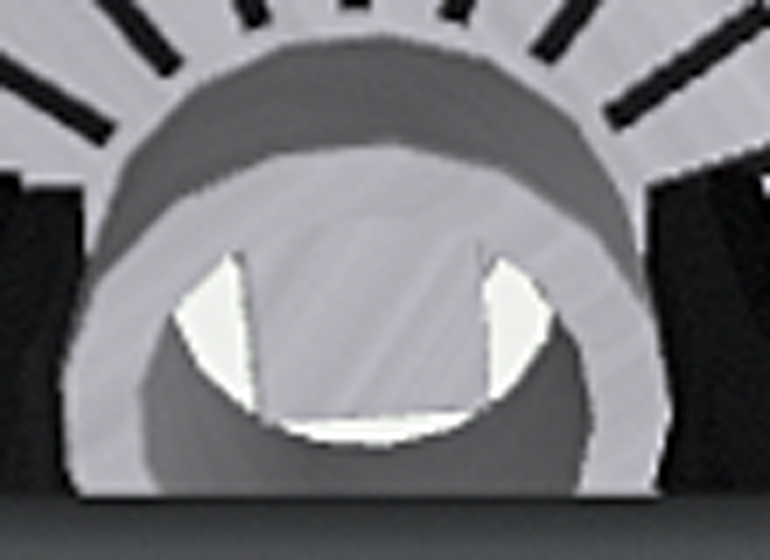

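```bash
cat >> h.py <<'E'
def sq(c,q,zt=.157):
    C=np.array([onplane("wrist",p,zt,q)[:2] for p in c]); d=C[1]-C[0]; n=np.array([d[1],-d[0]])/np.hypot(*d)
    return np.hypot(*d)*1e3,np.degrees(np.arctan2(d[1],d[0]))-90,(C.mean(0)-n*.010-q["position"][:2])*1e3
E
python3 - <<'E'
from h import *
q=ld("s9.npy")
z=lambda L:[(x/7+230,y/7+215) for x,y in L]
print(sq(z([(260,416),(488,405)]),q))
E
```

```text
(np.float64(19.15029326644817), np.float64(2.9365230073355235), array([0.98548066, 0.13789647]))
```

Emit:
jog_arm([
  {"delta_pos": [0.4, 0, 0], "turn": 0, "fingers": 40},
  {"delta_pos": [0.4, 0, -6], "turn": 0, "fingers": 40},
  {"delta_pos": [0.4, 0, -12], "turn": 0, "fingers": 40},
  {"delta_pos": [0.4, 0, -12], "turn": 0, "fingers": 40},
])

```text
time_s: 7.4
position: [0.5929, 0.0463, 0.1616]
tcp_rot: [[0.003, -0.003, -1.0], [1.0, 0.0, 0.003], [0.0, -1.0, 0.003]]
force: [-0.4, -1.0, -1.0]
opening: 0.527
```

```bash
python3 - <<'E'
from h import *
s,im=shot("wrist","w10"); zoom(im,"w10z",215,295,230,340,7)
print(s["time_s"],s["position"],s["force"],s["moment"],s["opening"],np.round(s["tcp_rot"],4).tolist())
np.save("s10.npy",np.r_[s["position"],np.ravel(s["tcp_rot"])])
print(read_state()["position"])
E
```

```text
7.4 [0.5928544  0.04633834 0.16156299] [-0.43541556 -1.01738416 -1.04141588] [0.02451771 0.03500165 0.01159744] 0.5269408446126393 [[0.0034, -0.0027, -1.0], [1.0, 0.0003, 0.0034], [0.0003, -1.0, 0.0027]]
[0.59306402 0.04635048 0.16198451]
```

View pics/w10z.png

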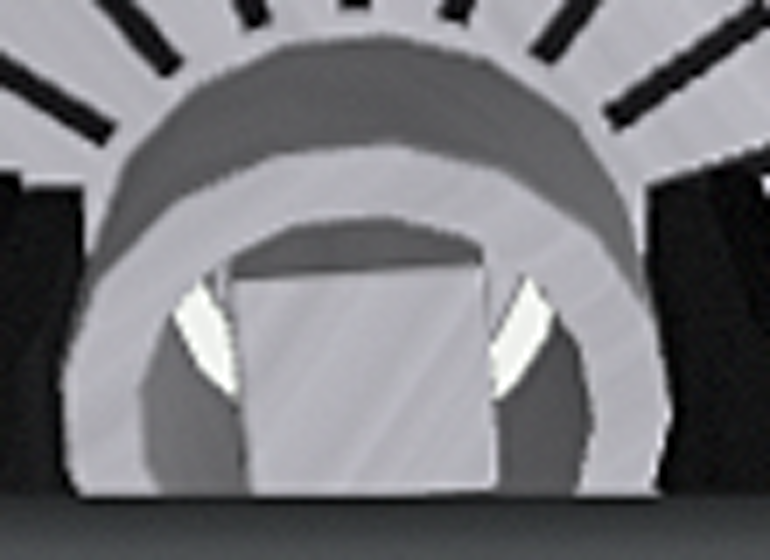

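```bash
python3 - <<'E'
from h import *
q=ld("s10.npy"); p0=q["position"][:2]
z=lambda L:[(x/7+230,y/7+215) for x,y in L]
C=np.array([onplane("wrist",p,.157,q)[:2] for p in z([(232,281),(485,264)])]); d=C[1]-C[0]; n=np.array([d[1],-d[0]])/np.hypot(*d)
print(np.hypot(*d),np.degrees(np.arctan2(d[1],d[0]))-90,(C.mean(0)+n*.010-p0)*1e3)
C=np.array([onplane("wrist",p,.157,q)[:2] for p in z([(252,495),(497,485)])]);print((C.mean(0)-n*.010-p0)*1e3)
print("top", [ (x-p0)*1e3 if i==0 else x for i,x in enumerate(fitcirc("wrist",z([(142,420),(175,320),(240,255),(385,212),(500,255),(560,315),(592,420)]),q["position"][2]+.003,q))])
E
```

```text
0.01919361177961038 4.063089522694895 [1.86384616 0.16461698]
[ 0.85678519 -0.07260782]
top [array([0.13293595, 0.16730769]), np.float64(0.016456318367494636)]
```

Emit:
jog_arm([
  {"delta_pos": [0.6, 0, 0], "turn": 0, "fingers": 40},
  {"delta_pos": [0.6, 0, -2], "turn": 0, "fingers": 40},
  {"delta_pos": [0.6, 0, -4], "turn": 0, "fingers": 40},
  {"delta_pos": [0.6, 0, -6], "turn": 0, "fingers": 40},
  {"delta_pos": [0.6, 0, -7], "turn": 0, "fingers": 40},
  {"delta_pos": [0.6, 0, -7], "turn": 0, "fingers": 40},
])

```text
time_s: 7.95
position: [0.5942, 0.0463, 0.1557]
tcp_rot: [[0.003, -0.001, -1.0], [1.0, 0.0, 0.003], [0.0, -1.0, 0.001]]
force: [-0.1, -0.2, -0.6]
opening: 0.528
```

```bash
python3 - <<'E'
from h import *
s=read_state()
print(s["time_s"],s["position"],s["force"],s["moment"],s["opening"],np.round(s["tcp_rot"],4).tolist())
E
```

```text
7.95 [0.59415242 0.04631124 0.15571003] [-0.1192951  -0.19517035 -0.57005478] [-0.00069525 -0.00643763 -0.03344217] 0.5278765723649125 [[0.0034, -0.0007, -1.0], [1.0, 0.0001, 0.0034], [0.0001, -1.0, 0.0007]]
```

Emit:
jog_arm([
  {"delta_pos": [0, 0, -1.5], "turn": 0, "fingers": 40},
  {"delta_pos": [0, 0, -3], "turn": 0, "fingers": 40},
  {"delta_pos": [0, 0, -4], "turn": 0, "fingers": 40},
  {"delta_pos": [0, 0, -4], "turn": 0, "fingers": 40},
])

```text
time_s: 8.28
position: [0.5942, 0.0463, 0.1518]
tcp_rot: [[0.003, -0.0, -1.0], [1.0, 0.0, 0.003], [0.0, -1.0, 0.0]]
force: [-0.3, 0.1, -1.4]
opening: 0.523
```

```bash
python3 - <<'E'
from h import *
s,im=shot("wrist","w11"); zoom(im,"w11z",215,295,230,340,7)
print(s["time_s"],s["position"],s["force"],s["moment"],s["opening"],np.round(s["tcp_rot"],4).tolist())
E
```

```text
8.2833 [0.59424291 0.04630373 0.15178227] [-0.31229101  0.07056252 -1.36174458] [0.04813411 0.02959187 0.00332966] 0.5232471428665991 [[0.0034, -0.0005, -1.0], [1.0, 0.0001, 0.0034], [0.0001, -1.0, 0.0005]]
```

View pics/w11z.png

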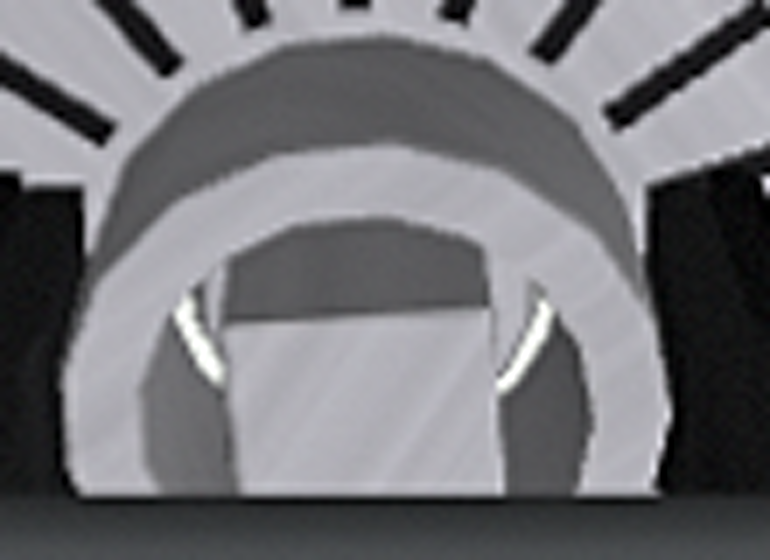

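Emit:
jog_arm([
  {"delta_pos": [0, 0, -5], "turn": 0, "fingers": 40},
  {"delta_pos": [0, 0, -10], "turn": 0, "fingers": 40},
  {"delta_pos": [0, 0, -15], "turn": 0, "fingers": 40},
  {"delta_pos": [0, 0, -20], "turn": 0, "fingers": 40},
  {"delta_pos": [0, 0, -20], "turn": 0, "fingers": 40},
])

```text
time_s: 8.75
position: [0.5935, 0.0464, 0.1306]
tcp_rot: [[0.003, -0.003, -1.0], [1.0, 0.0, 0.003], [0.0, -1.0, 0.003]]
force: [-0.2, -0.9, -1.2]
opening: 0.526
```

Emit:
jog_arm([
  {"delta_pos": [0, 0, -5], "turn": 0, "fingers": 40},
  {"delta_pos": [0, 0, -9], "turn": 0, "fingers": 40},
  {"delta_pos": [0, 0, -12], "turn": 0, "fingers": 40},
  {"delta_pos": [0, 0, -12.5], "turn": 0, "fingers": 40},
  {"delta_pos": [0, 0, -12.5], "turn": 0, "fingers": 40},
])

```text
time_s: 9.17
position: [0.5942, 0.0463, 0.1192]
tcp_rot: [[0.003, -0.001, -1.0], [1.0, 0.0, 0.003], [0.0, -1.0, 0.001]]
force: [0.6, -0.5, -1.6]
opening: 0.526
```

Emit:
jog_arm([
  {"delta_pos": [0, 0, -1], "turn": 0, "fingers": 40},
  {"delta_pos": [0, 0, -1], "turn": 0, "fingers": 70},
  {"delta_pos": [0, 0, -1], "turn": 0, "fingers": 70},
  {"delta_pos": [0, 0, -1], "turn": 0, "fingers": 70},
  {"delta_pos": [0, 0, -1], "turn": 0, "fingers": 70},
])

```text
time_s: 9.58
position: [0.5947, 0.0463, 0.1189]
tcp_rot: [[0.003, 0.001, -1.0], [1.0, -0.0, 0.003], [-0.0, -1.0, -0.001]]
force: [0.6, -1.0, 0.0]
opening: 0.683
```

```bash
python3 - <<'E'
from h import *
s,im=shot("wrist","w12"); zoom(im,"w12z",165,315,180,380)
print(s["time_s"],s["position"],s["force"],s["moment"],s["opening"],np.round(s["tcp_rot"],4).tolist())
np.save("s12.npy",np.r_[s["position"],np.ravel(s["tcp_rot"])])
E
```

```text
9.5833 [0.59465224 0.04625971 0.118884  ] [ 0.58002301 -1.04001967  0.01903345] [ 0.08237762  0.04738365 -0.00091147] 0.683159096161179 [[0.0033, 0.0007, -1.0], [1.0, -0.0001, 0.0033], [-0.0001, -1.0, -0.0007]]
```

View pics/w12z.png

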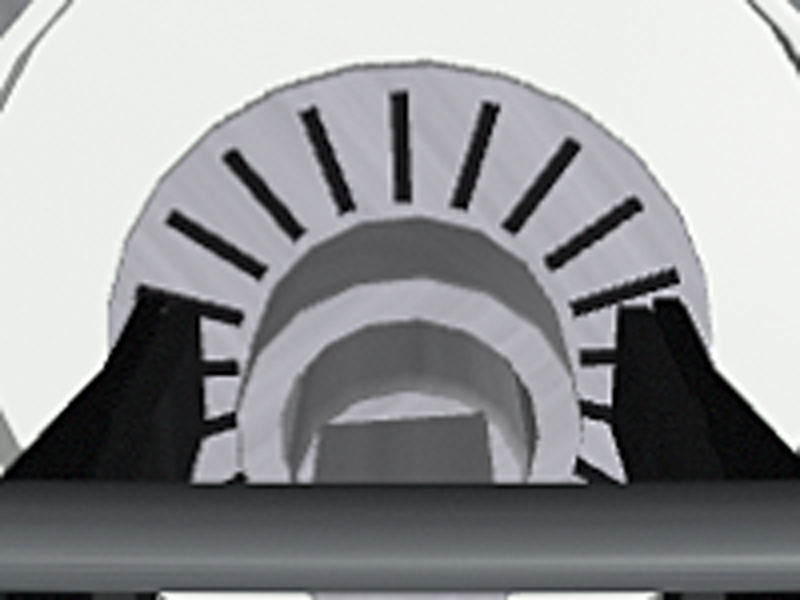

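Emit:
jog_arm([
  {"delta_pos": [0, 0, 10], "turn": 0, "fingers": 100},
  {"delta_pos": [0, 0, 30], "turn": 0, "fingers": 100},
  {"delta_pos": [0, 0, 60], "turn": 0, "fingers": 100},
  {"delta_pos": [0, 0, 100], "turn": 0, "fingers": 100},
  {"delta_pos": [0, 0, 115], "turn": 0, "fingers": 100},
  {"delta_pos": [0, 0, 115], "turn": 0, "fingers": 100},
  {"delta_pos": [0, 0, 115], "turn": 0, "fingers": 100},
  {"delta_pos": [0, 0, 115], "turn": 0, "fingers": 100},
])

```text
time_s: 10.3
position: [0.5935, 0.0464, 0.233]
tcp_rot: [[0.003, -0.002, -1.0], [1.0, 0.0, 0.003], [0.0, -1.0, 0.002]]
force: [-1.2, 1.1, -0.1]
opening: 0.995
```

```bash
python3 - <<'E'
from h import *
s,im=shot("wrist","w13"); zoom(im,"w13z",130,280,180,380)
print(s["time_s"],s["position"],s["force"],s["moment"],s["opening"],np.round(s["tcp_rot"],4).tolist())
np.save("s13.npy",np.r_[s["position"],np.ravel(s["tcp_rot"])])
for c in ("wrist",):
  for d in tip_of("strainer_centre",c): print(c,d)
E
```

```text
10.3 [0.59349229 0.04635439 0.23300444] [-1.19519742  1.13553541 -0.14945885] [-0.00362553  0.029373   -0.0081884 ] 0.9951777225571729 [[0.0034, -0.0017, -1.0], [1.0, 0.0002, 0.0034], [0.0002, -1.0, 0.0017]]
wrist {'position': [0.5946, 0.0485, 0.1102], 'confidence': 0.87}
wrist {'position': [0.4196, 0.1367, 0.0177], 'confidence': 0.86}
wrist {'position': [0.7133, 0.4266, 0.0087], 'confidence': 0.57}
```

View pics/w13z.png

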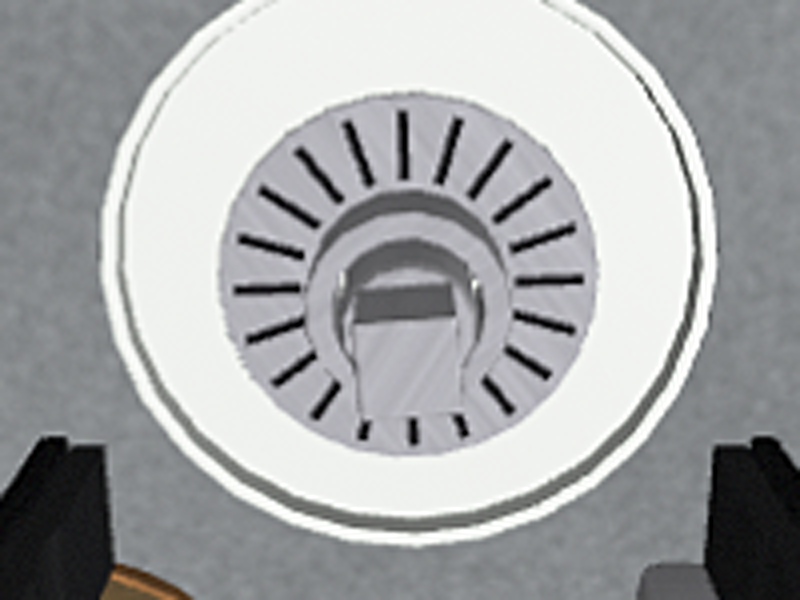

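```bash
python3 - <<'E'
from h import *
q=ld("s13.npy"); p0=q["position"][:2]
z=lambda L:[(x/4+180,y/4+130) for x,y in L]
C=np.array([onplane("wrist",p,.157,q)[:2] for p in z([(355,322),(461,311),(466,412),(360,416)])]);print(C.mean(0),(C.mean(0)-p0)*1e3)
for i in range(4):
    d=C[(i+1)%4]-C[i]; print(np.hypot(*d)*1e3, np.degrees(np.arctan2(d[1],d[0]))%90)
for zz,L in ((.099,[(220,280),(410,93),(598,275),(405,456),(270,150),(545,145),(285,412),(535,410)]),(.121,[(305,290),(340,235),(415,210),(480,238),(512,290)]),(.089,[(100,240),(715,240),(410,545),(150,420),(670,420)])):
    c,r=fitcirc("wrist",z(L),zz,q); print(c,(c-p0)*1e3,r)
E
```

```text
[0.59405118 0.04668101] [0.55889207 0.32662369]
19.88336892861457 6.0437548555281495
20.368134346156292 3.241661843961884
20.29625509135743 2.1393089050304894
19.010570964104943 1.936825915282327
[0.59515051 0.04648143] [1.65821869 0.12704313] 0.04432663269991497
[0.59553095 0.04630007] [ 2.03865823 -0.05432549] 0.02289099860445369
[0.59588035 0.04635623] [2.38806776e+00 1.83458133e-03] 0.07482455386579862
```

Emit:
jog_arm([
  {"delta_pos": [-92, -350, -33], "turn": 0, "fingers": 100},
  {"delta_pos": [-92, -350, -33], "turn": 0, "fingers": 100},
  {"delta_pos": [-92, -350, -33], "turn": 0, "fingers": 100},
  {"delta_pos": [-92, -350, -33], "turn": 0, "fingers": 100},
  {"delta_pos": [-92, -350, -33], "turn": 0, "fingers": 100},
  {"delta_pos": [-92, -350, -33], "turn": 0, "fingers": 100},
  {"delta_pos": [-92, -350, -33], "turn": 0, "fingers": 100},
  {"delta_pos": [-92, -350, -33], "turn": 0, "fingers": 100},
  {"delta_pos": [-92, -350, -33], "turn": 0, "fingers": 100},
  {"delta_pos": [-92, -350, -33], "turn": 0, "fingers": 100},
  {"delta_pos": [-92, -350, -33], "turn": 0, "fingers": 100},
  {"delta_pos": [-92, -350, -33], "turn": 0, "fingers": 100},
  {"delta_pos": [-92, -350, -33], "turn": 0, "fingers": 100},
])

```text
time_s: 11.48
position: [0.5023, -0.302, 0.1999]
tcp_rot: [[0.002, -0.001, -1.0], [1.0, 0.002, 0.002], [0.002, -1.0, 0.001]]
force: [-0.1, -0.2, -0.3]
opening: 1.0
```

```bash
python3 - <<'E'
from h import *
s,im=shot("wrist","w14")
print(s["time_s"],s["position"],s["force"],s["moment"],s["opening"],np.round(s["tcp_rot"],4).tolist())
np.save("s14.npy",np.r_[s["position"],np.ravel(s["tcp_rot"])])
for d in tip_of("spacer_centre","wrist"): print(d)
E
```

```text
11.4833 [ 0.50229414 -0.30202467  0.19986542] [-0.10985433 -0.17765645 -0.30406268] [-5.33810511e-03  3.93295968e-02  9.45179860e-05] 1.0000124561487431 [[0.0021, -0.0014, -1.0], [1.0, 0.0018, 0.0021], [0.0018, -1.0, 0.0014]]
{'position': [0.503, -0.3029, 0.0079], 'confidence': 0.67}
```

View pics/w14.png

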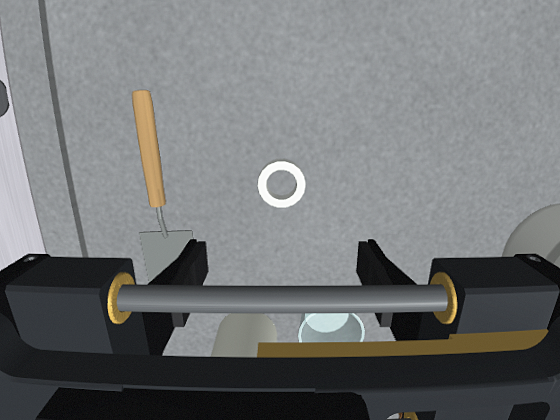

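```bash
python3 - <<'E'
from h import *
q=ld("s14.npy"); im=cv2.imread("pics/w14.png")
m=(im.min(2)>200).astype(np.uint8); m[:150]=0;m[225:]=0;m[:,:240]=0;m[:,320:]=0
cs=sorted(cv2.findContours(m,cv2.RETR_CCOMP,cv2.CHAIN_APPROX_NONE)[0],key=len)[::-1][:2]
for c in cs: print(len(c),fitcirc("wrist",c[:,0],.020,q))
print(read_state()["position"])
E
```

```text
131 (array([ 0.50016399, -0.30284098]), np.float64(0.024943073136354212))
87 (array([ 0.50009819, -0.30275414]), np.float64(0.016980931500505215))
[ 0.50268978 -0.30201041  0.2003574 ]
```

Emit:
jog_arm([
  {"delta_pos": [-2.5, -0.8, -40], "turn": 0, "fingers": 80},
  {"delta_pos": [-2.5, -0.8, -80], "turn": 0, "fingers": 80},
  {"delta_pos": [-2.5, -0.8, -120], "turn": 0, "fingers": 80},
  {"delta_pos": [-2.5, -0.8, -155], "turn": 0, "fingers": 80},
  {"delta_pos": [-2.5, -0.8, -170], "turn": 0, "fingers": 80},
  {"delta_pos": [-2.5, -0.8, -178], "turn": 0, "fingers": 80},
  {"delta_pos": [-2.5, -0.8, -180], "turn": 0, "fingers": 80},
  {"delta_pos": [-2.5, -0.8, -180], "turn": 0, "fingers": 80},
  {"delta_pos": [-2.5, -0.8, -180], "turn": 0, "fingers": 80},
])

```text
time_s: 12.33
position: [0.5011, -0.3049, 0.022]
tcp_rot: [[0.003, 0.002, -1.0], [1.0, -0.002, 0.003], [-0.002, -1.0, -0.002]]
force: [-0.1, -1.2, 0.5]
opening: 0.797
```

```bash
python3 - <<'E'
from h import *
s,im=shot("wrist","w15"); zoom(im,"w15z",195,315,200,360,5)
print(s["time_s"],s["position"],s["force"],s["moment"],s["opening"],np.round(s["tcp_rot"],4).tolist())
np.save("s15.npy",np.r_[s["position"],np.ravel(s["tcp_rot"])])
E
```

```text
12.3333 [ 0.50106623 -0.30494231  0.02198635] [-0.10301596 -1.16474618  0.50348077] [-0.01145609  0.02944074  0.02084991] 0.7970842810268309 [[0.0026, 0.0022, -1.0], [1.0, -0.002, 0.0026], [-0.002, -1.0, -0.0022]]
```

View pics/w15z.png

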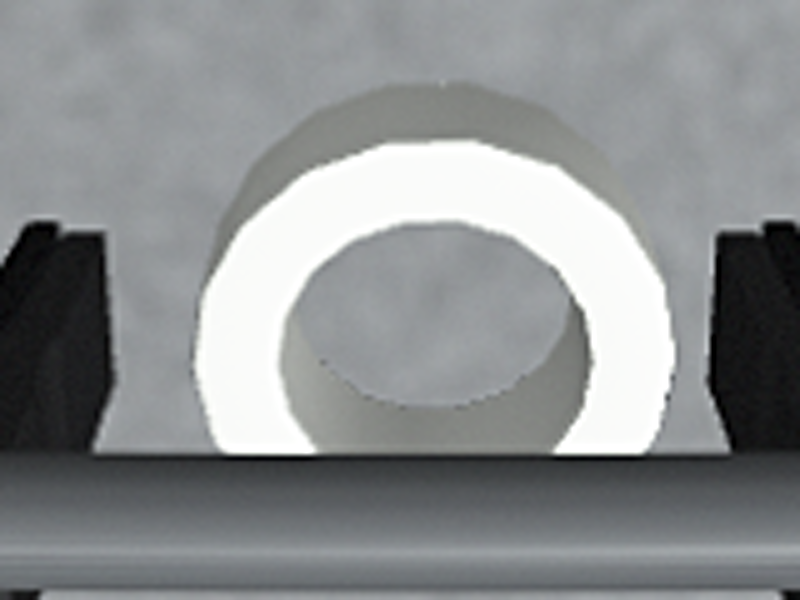

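```bash
python3 - <<'E'
from h import *
q=ld("s15.npy"); 
z=lambda L:[(x/5+200,y/5+195) for x,y in L]
for L in ([(195,365),(215,280),(290,190),(390,145),(480,142),(600,195),(660,280),(675,360),(650,445)],[(280,370),(310,280),(380,230),(440,220),(510,235),(575,295),(592,370),(565,440)]):
    c,r=fitcirc("wrist",z(L),.020,q); print(c,(c-q["position"][:2])*1e3,r)
print(read_state()["position"])
E
```

```text
[ 0.49974139 -0.30226971] [-1.32484525  2.67260315] 0.025248065677250322
[ 0.49980955 -0.30225558] [-1.25668309  2.68673462] 0.016582511575544107
[ 0.50106949 -0.30513729  0.02223517]
```

Emit:
jog_arm([
  {"delta_pos": [-1.3, 2.8, -2], "turn": 0, "fingers": 80},
  {"delta_pos": [-1.3, 2.8, -2], "turn": 0, "fingers": 80},
  {"delta_pos": [-1.3, 2.8, -2], "turn": 0, "fingers": 45},
  {"delta_pos": [-1.3, 2.8, -2], "turn": 0, "fingers": 45},
  {"delta_pos": [-1.3, 2.8, -2], "turn": 0, "fingers": 45},
  {"delta_pos": [-1.3, 2.8, -2], "turn": 0, "fingers": 45},
  {"delta_pos": [-1.3, 2.8, -2], "turn": 0, "fingers": 45},
  {"delta_pos": [-1.3, 2.8, -2], "turn": 0, "fingers": 45},
])

```text
time_s: 13.05
position: [0.4987, -0.3019, 0.0187]
tcp_rot: [[0.003, 0.0, -1.0], [1.0, -0.0, 0.003], [-0.0, -1.0, -0.0]]
force: [-0.1, -0.2, 1.9]
opening: 0.576
```

```bash
python3 - <<'E'
from h import *
s,im=shot("wrist","w16"); zoom(im,"w16z",195,315,200,360,5)
print(s["time_s"],s["position"],s["force"],s["moment"],s["opening"],np.round(s["tcp_rot"],4).tolist())
np.save("s16.npy",np.r_[s["position"],np.ravel(s["tcp_rot"])])
E
```

```text
13.05 [ 0.4986675  -0.30185307  0.01868539] [-0.0978551  -0.2453378   1.94884493] [-0.04534937  0.02985403  0.00744817] 0.575974489071292 [[0.0034, 0.0002, -1.0], [1.0, -0.0002, 0.0034], [-0.0002, -1.0, -0.0002]]
```

View pics/w16z.png

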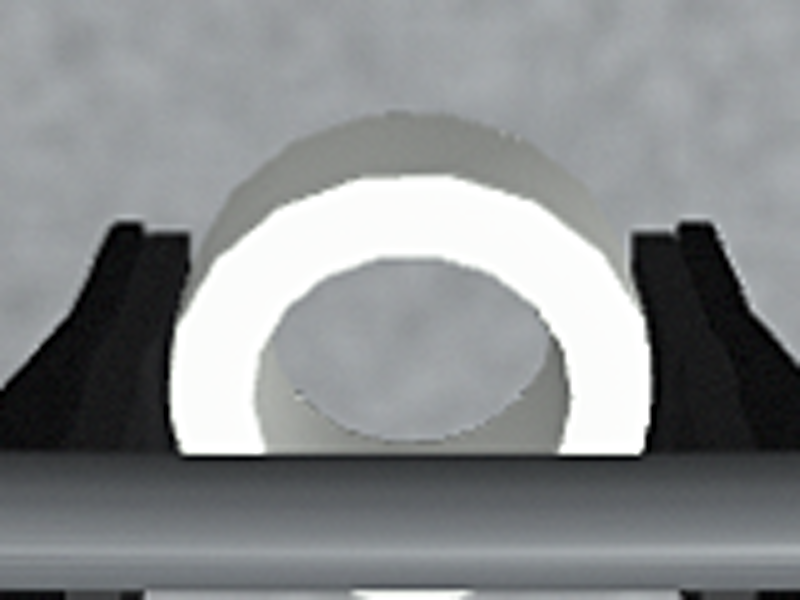

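```bash
python3 - <<'E'
from h import *
q=ld("s16.npy"); 
z=lambda L:[(x/5+200,y/5+195) for x,y in L]
for L in ([(170,385),(185,320),(250,235),(350,178),(450,176),(560,225),(635,305),(652,385),(645,440)],[(255,390),(280,320),(340,272),(410,257),(470,268),(540,320),(570,385),(563,440)]):
    c,r=fitcirc("wrist",z(L),.020,q); print(c,(c-q["position"][:2])*1e3,r)
s=read_state(); print(s["position"],s["opening"],s["force"])
E
```

```text
[ 0.49952615 -0.301802  ] [0.8586535  0.05107316] 0.025058043032626705
[ 0.49997738 -0.30181556] [1.30988076 0.03750626] 0.016485990486412253
[ 0.49864112 -0.3018668   0.0186773 ] 0.5822541435602172 [-0.33669302  0.24522685  1.0280202 ]
```

Emit:
jog_arm([
  {"delta_pos": [0, 0, 15], "turn": 0, "fingers": 45},
  {"delta_pos": [0, 0, 45], "turn": 0, "fingers": 45},
  {"delta_pos": [0, 5, 85], "turn": 0, "fingers": 45},
  {"delta_pos": [5, 25, 120], "turn": 0, "fingers": 45},
  {"delta_pos": [15, 55, 145], "turn": 0, "fingers": 45},
  {"delta_pos": [25, 90, 165], "turn": 0, "fingers": 45},
  {"delta_pos": [35, 127, 180], "turn": 0, "fingers": 45},
  {"delta_pos": [45, 165, 190], "turn": 0, "fingers": 45},
  {"delta_pos": [55, 204, 195], "turn": 0, "fingers": 45},
  {"delta_pos": [65, 243, 195], "turn": 0, "fingers": 45},
  {"delta_pos": [75, 280, 195], "turn": 0, "fingers": 45},
  {"delta_pos": [85, 310, 195], "turn": 0, "fingers": 45},
  {"delta_pos": [92, 332, 190], "turn": 0, "fingers": 45},
  {"delta_pos": [95, 345, 180], "turn": 0, "fingers": 45},
  {"delta_pos": [95, 348, 171], "turn": 0, "fingers": 45},
  {"delta_pos": [95, 348, 169], "turn": 0, "fingers": 45},
  {"delta_pos": [95, 348, 169], "turn": 0, "fingers": 45},
  {"delta_pos": [95, 348, 169], "turn": 0, "fingers": 45},
  {"delta_pos": [95, 348, 169], "turn": 0, "fingers": 45},
])

```text
time_s: 14.68
position: [0.5936, 0.0447, 0.1876]
tcp_rot: [[0.005, 0.0, -1.0], [1.0, -0.0, 0.005], [-0.0, -1.0, -0.0]]
force: [0.6, -0.6, -0.2]
opening: 0.58
```

```bash
python3 - <<'E'
from h import *
s,im=shot("wrist","w17"); zoom(im,"w17z",215,295,230,340,7)
print(s["time_s"],s["position"],s["force"],s["moment"],s["opening"],np.round(s["tcp_rot"],4).tolist())
np.save("s17.npy",np.r_[s["position"],np.ravel(s["tcp_rot"])])
print(read_state()["position"])
E
```

```text
14.6833 [0.59363973 0.04471222 0.18763637] [ 0.64280963 -0.63683387 -0.1909074 ] [ 0.03772246  0.05574209 -0.04032553] 0.5804322254581648 [[0.0055, 0.0, -1.0], [1.0, -0.0003, 0.0055], [-0.0003, -1.0, -0.0]]
[0.59378927 0.04484379 0.18788549]
```

View pics/w17z.png

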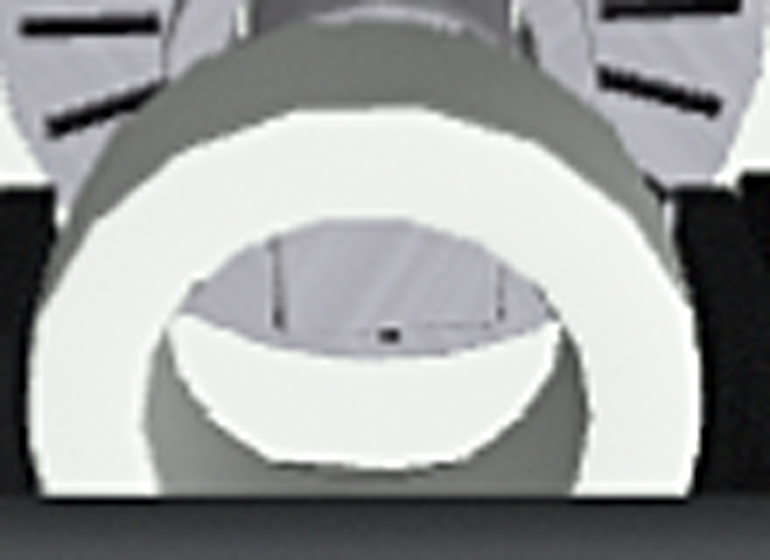

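```bash
python3 - <<'E'
from h import *
q=ld("s17.npy"); p0=q["position"][:2]
z=lambda L:[(x/7+230,y/7+215) for x,y in L]
print(sq(z([(280,334),(501,322)]),q))
for zz,L in ((q["position"][2]+.0013,[(142,420),(165,325),(245,250),(380,217),(480,242),(560,310),(590,420)]),(q["position"][2]-.0187,[(170,335),(210,415),(285,462),(370,468),(450,455),(520,405),(555,345)])):
    c,r=fitcirc("wrist",z(L),zz,q); print(c,(c-p0)*1e3,r)
E
```

```text
(np.float64(19.852704215740804), np.float64(3.1655500204758624), array([0.57050093, 1.60139902]))
[0.59481221 0.0447803 ] [1.17248094 0.06807727] 0.016733999179955782
[0.5950501 0.0443903] [ 1.41036753 -0.3219159 ] 0.016674507933739043
```

Emit:
jog_arm([
  {"delta_pos": [-0.4, 1.6, 0], "turn": 0, "fingers": 45},
  {"delta_pos": [-0.4, 1.6, -2], "turn": 0, "fingers": 45},
  {"delta_pos": [-0.4, 1.6, -7], "turn": 0, "fingers": 45},
  {"delta_pos": [-0.4, 1.6, -12], "turn": 0, "fingers": 45},
  {"delta_pos": [-0.4, 1.6, -16], "turn": 0, "fingers": 45},
  {"delta_pos": [-0.4, 1.6, -18], "turn": 0, "fingers": 45},
  {"delta_pos": [-0.4, 1.6, -18], "turn": 0, "fingers": 45},
  {"delta_pos": [-0.4, 1.6, -18], "turn": 0, "fingers": 45},
])

```text
time_s: 15.4
position: [0.5931, 0.048, 0.1692]
tcp_rot: [[0.003, -0.001, -1.0], [1.0, 0.0, 0.003], [0.0, -1.0, 0.001]]
force: [0.6, -0.2, -1.0]
opening: 0.578
```

```bash
python3 - <<'E'
from h import *
s,im=shot("wrist","w18"); zoom(im,"w18z",215,295,230,340,7)
print(s["time_s"],s["position"],s["force"],s["moment"],s["opening"],np.round(s["tcp_rot"],4).tolist())
np.save("s18.npy",np.r_[s["position"],np.ravel(s["tcp_rot"])])
print(read_state()["position"])
E
```

```text
15.4 [0.59310159 0.04796439 0.1692205 ] [ 0.5832037  -0.18001726 -0.98352641] [ 0.02167232  0.0164168  -0.0471626 ] 0.5775712968863794 [[0.0032, -0.0006, -1.0], [1.0, 0.0, 0.0032], [0.0, -1.0, 0.0006]]
[0.59324489 0.04793405 0.16946311]
```

View pics/w18z.png

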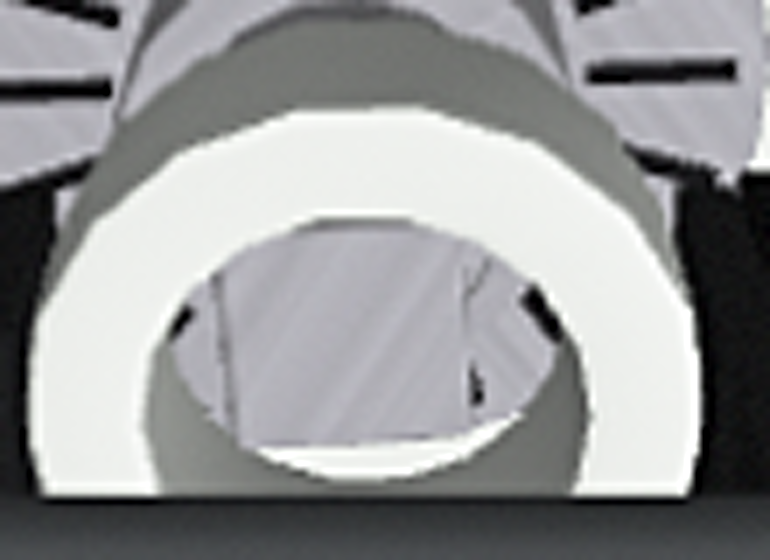

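Emit:
jog_arm([
  {"delta_pos": [0.2, -1.6, 0], "turn": 0, "fingers": 45},
  {"delta_pos": [0.2, -1.6, 0], "turn": 0, "fingers": 45},
  {"delta_pos": [0.2, -1.6, -5], "turn": 0, "fingers": 45},
  {"delta_pos": [0.2, -1.6, -10], "turn": 0, "fingers": 45},
  {"delta_pos": [0.2, -1.6, -11], "turn": 0, "fingers": 45},
  {"delta_pos": [0.2, -1.6, -11], "turn": 0, "fingers": 45},
  {"delta_pos": [0.2, -1.6, -11], "turn": 0, "fingers": 45},
])

```text
time_s: 16.03
position: [0.5933, 0.0463, 0.1583]
tcp_rot: [[0.003, -0.001, -1.0], [1.0, 0.0, 0.003], [0.0, -1.0, 0.001]]
force: [-0.0, 0.3, -0.8]
opening: 0.577
```

```bash
python3 - <<'E'
from h import *
s,im=shot("wrist","w19"); zoom(im,"w19z",215,295,230,340,7)
print(s["time_s"],s["position"],s["force"],s["moment"],s["opening"],np.round(s["tcp_rot"],4).tolist())
np.save("s19.npy",np.r_[s["position"],np.ravel(s["tcp_rot"])])
print(read_state()["position"])
E
```

```text
16.0333 [0.59325177 0.0463068  0.15825707] [-0.00489208  0.335214   -0.75284189] [ 0.03492808 -0.02245991  0.01465598] 0.5771383563073844 [[0.0034, -0.0006, -1.0], [1.0, 0.0001, 0.0034], [0.0001, -1.0, 0.0006]]
[0.59342343 0.04628988 0.15843911]
```

View pics/w19z.png

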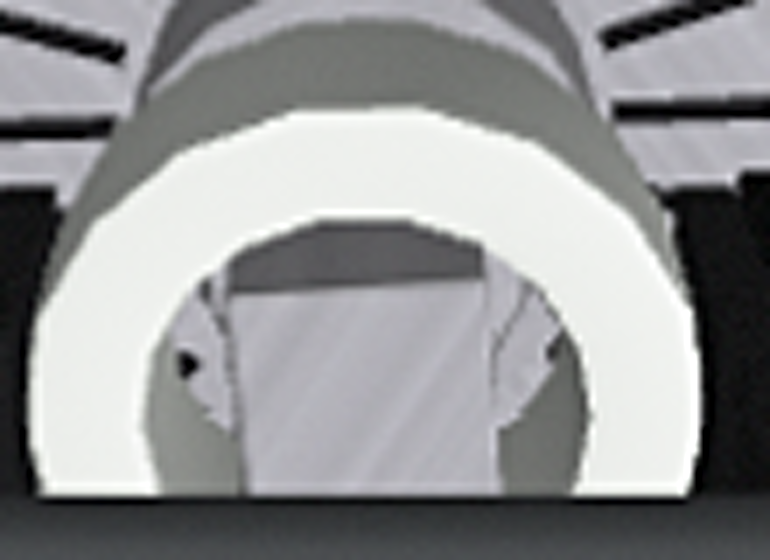

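```bash
python3 - <<'E'
from h import *
z=lambda L:[(x/7+230,y/7+215) for x,y in L]
def back(q,L):
    C=np.array([onplane("wrist",p,.157,q)[:2] for p in z(L)]); d=C[1]-C[0]; n=np.array([d[1],-d[0]])/np.hypot(*d)
    return np.hypot(*d),np.degrees(np.arctan2(d[1],d[0]))-90,(C.mean(0)+n*.010)
print(back(ld("s19.npy"),[(231,294),(487,276)]))
q=dict(position=np.array([0.59424291,0.04630373,0.15178227]),tcp_rot=np.array([[.0034,-.0005,-1],[1,.0001,.0034],[.0001,-1,.0005]]))
print(back(q,[(225,326),(490,308)]))
E
```

```text
(np.float64(0.01903315405436457), np.float64(4.283038327529923), array([0.59447842, 0.04655543]))
(np.float64(0.018925186163925387), np.float64(4.156392035307945), array([0.59470257, 0.04644096]))
```

Emit:
jog_arm([
  {"delta_pos": [0.1, 0.1, -3], "turn": 0, "fingers": 45},
  {"delta_pos": [0.1, 0.1, -5], "turn": 0, "fingers": 45},
  {"delta_pos": [0.1, 0.1, -7], "turn": 0, "fingers": 45},
  {"delta_pos": [0.1, 0.1, -9], "turn": 0, "fingers": 45},
  {"delta_pos": [0.1, 0.1, -9], "turn": 0, "fingers": 45},
])

```text
time_s: 16.5
position: [0.5932, 0.0464, 0.149]
tcp_rot: [[0.003, -0.001, -1.0], [1.0, 0.0, 0.003], [0.0, -1.0, 0.001]]
force: [0.2, -0.1, -0.1]
opening: 0.581
```

Bottom about 130.3 mm, no contact force; continue to the seat.

Emit:
jog_arm([
  {"delta_pos": [0, 0, -3], "turn": 0, "fingers": 45},
  {"delta_pos": [0, 0, -6], "turn": 0, "fingers": 45},
  {"delta_pos": [0, 0, -8], "turn": 0, "fingers": 45},
  {"delta_pos": [0, 0, -8.5], "turn": 0, "fingers": 45},
  {"delta_pos": [0, 0, -8.5], "turn": 0, "fingers": 45},
])

```text
time_s: 16.92
position: [0.5934, 0.0464, 0.1407]
tcp_rot: [[0.003, -0.001, -1.0], [1.0, 0.0, 0.003], [0.0, -1.0, 0.001]]
force: [0.4, 0.7, -0.0]
opening: 0.579
```

```bash
python3 - <<'E'
from h import *
s=read_state()
print(s["time_s"],s["position"],s["force"],s["moment"],s["opening"])
E
```

```text
16.9167 [0.59335198 0.04639342 0.14072967] [ 0.4322483   0.74222003 -0.03704684] [ 0.01662924  0.00993711 -0.02609195] 0.5794250624330477
```

Emit:
jog_arm([
  {"delta_pos": [0, 0, -0.8], "turn": 0, "fingers": 45},
  {"delta_pos": [0, 0, -0.8], "turn": 0, "fingers": 75},
  {"delta_pos": [0, 0, -0.8], "turn": 0, "fingers": 75},
  {"delta_pos": [0, 0, -0.8], "turn": 0, "fingers": 75},
  {"delta_pos": [0, 0, -0.8], "turn": 0, "fingers": 75},
  {"delta_pos": [0, 0, 10], "turn": 0, "fingers": 100},
  {"delta_pos": [0, 0, 35], "turn": 0, "fingers": 100},
  {"delta_pos": [0, 0, 70], "turn": 0, "fingers": 100},
  {"delta_pos": [0, 0, 95], "turn": 0, "fingers": 100},
  {"delta_pos": [0, 0, 100], "turn": 0, "fingers": 100},
  {"delta_pos": [0, 0, 100], "turn": 0, "fingers": 100},
  {"delta_pos": [0, 0, 100], "turn": 0, "fingers": 100},
])

```text
time_s: 17.92
position: [0.5931, 0.0464, 0.2412]
tcp_rot: [[0.003, -0.0, -1.0], [1.0, -0.0, 0.003], [-0.0, -1.0, 0.0]]
force: [-0.1, 0.3, -0.8]
opening: 0.999
```

```bash
python3 - <<'E'
from h import *
s,im=shot("wrist","w20"); zoom(im,"w20z",130,280,180,380)
print(s["time_s"],s["position"],s["force"],s["moment"],s["opening"],np.round(s["tcp_rot"],4).tolist())
np.save("s20.npy",np.r_[s["position"],np.ravel(s["tcp_rot"])])
E
```

```text
17.9167 [0.5930778  0.04644551 0.2412025 ] [-0.05706096  0.34564784 -0.84843314] [0.03395512 0.01953705 0.04057843] 0.9985309994371043 [[0.0033, -0.0, -1.0], [1.0, -0.0, 0.0033], [-0.0, -1.0, 0.0]]
```

View pics/w20z.png

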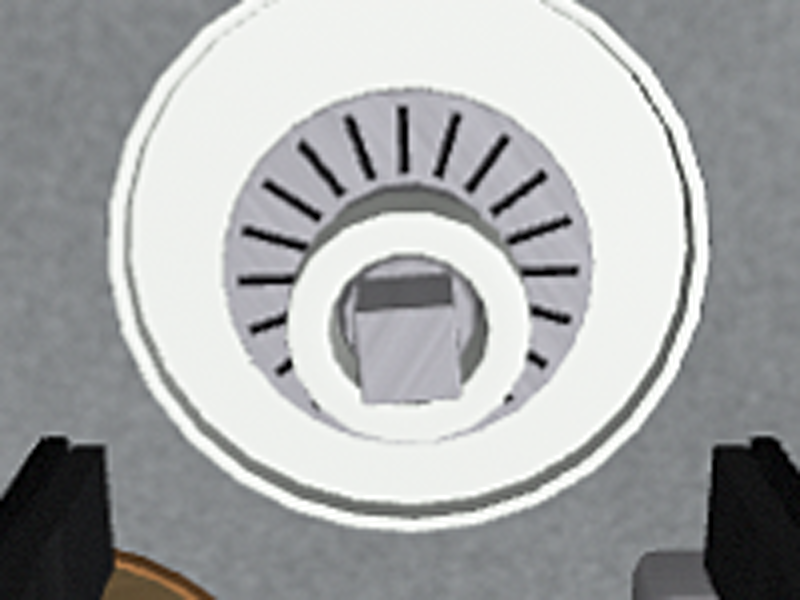

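Emit:
jog_arm([
  {"delta_pos": [-158, 259, -21], "turn": 0, "fingers": 100},
  {"delta_pos": [-158, 259, -21], "turn": 0, "fingers": 100},
  {"delta_pos": [-158, 259, -21], "turn": 0, "fingers": 100},
  {"delta_pos": [-158, 259, -21], "turn": 0, "fingers": 100},
  {"delta_pos": [-158, 259, -21], "turn": 0, "fingers": 100},
  {"delta_pos": [-158, 259, -21], "turn": 0, "fingers": 100},
  {"delta_pos": [-158, 259, -21], "turn": 0, "fingers": 100},
  {"delta_pos": [-158, 259, -21], "turn": 0, "fingers": 100},
  {"delta_pos": [-158, 259, -21], "turn": 0, "fingers": 100},
  {"delta_pos": [-158, 259, -21], "turn": 0, "fingers": 100},
  {"delta_pos": [-158, 259, -21], "turn": 0, "fingers": 100},
])

```text
time_s: 18.88
position: [0.4359, 0.3045, 0.2193]
tcp_rot: [[0.004, -0.001, -1.0], [1.0, -0.001, 0.004], [-0.001, -1.0, 0.001]]
force: [0.8, -0.2, -0.5]
opening: 0.996
```

```bash
python3 - <<'E'
from h import *
s,im=shot("wrist","w21"); zoom(im,"w21z",130,280,180,380)
print(s["time_s"],s["position"],s["force"],s["moment"],s["opening"],np.round(s["tcp_rot"],4).tolist())
np.save("s21.npy",np.r_[s["position"],np.ravel(s["tcp_rot"])])
for d in tip_of("reamer_centre","wrist"): print(d)
for d in trace("reamer_centre","wrist")[:1]:
    m=d["mask"].astype(np.uint8); c=max(cv2.findContours(m,cv2.RETR_EXTERNAL,cv2.CHAIN_APPROX_NONE)[0],key=len)[:,0]
    print(d["confidence"],fitcirc("wrist",c,.005,s))
print(read_state()["position"])
E
```

```text
18.8833 [0.43591167 0.30449283 0.21930477] [ 0.79778952 -0.22556125 -0.53274373] [ 0.01869533  0.00447172 -0.02554245] 0.9964944143069758 [[0.0038, -0.0009, -1.0], [1.0, -0.0011, 0.0038], [-0.0011, -1.0, 0.0009]]
{'position': [0.4346, 0.3039, 0.0273], 'confidence': 0.92}
[0.43649568 0.30414199 0.21984328]
```

View pics/w21z.png

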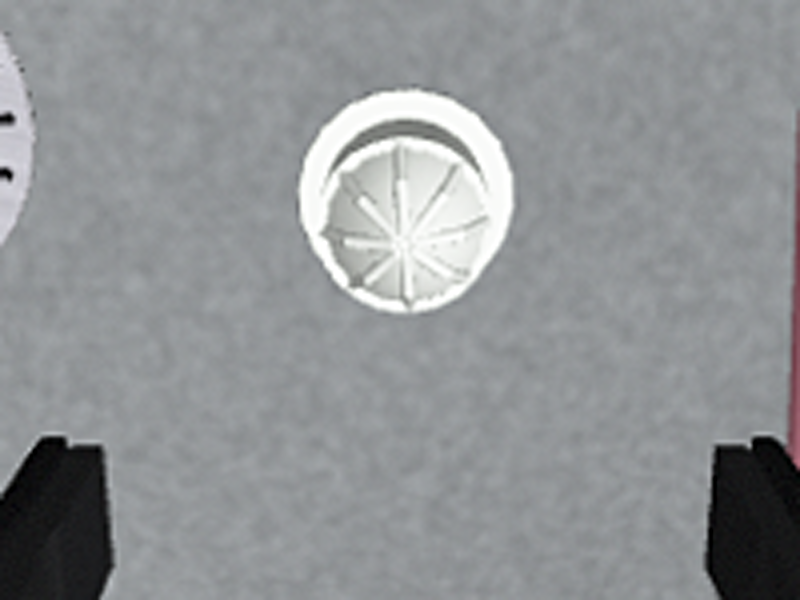

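```bash
python3 - <<'E'
from h import *
q=ld("s21.npy"); p0=q["position"][:2]
z=lambda L:[(x/4+180,y/4+130) for x,y in L]
c,r=fitcirc("wrist",z([(300,195),(330,125),(405,90),(480,120),(512,195),(304,220),(508,222)]),.005,q); print(c,r)
L=z([(402,145),(407,303),(322,235),(490,220),(342,178),(455,170),(355,285),(468,275)])
P=np.array([onplane("wrist",p,.039,q)[:2] for p in L]); cc=P.mean(0); print(cc)
for p in P: d=p-c; print(np.hypot(*d)*1e3, np.degrees(np.arctan2(d[1],d[0])), np.degrees(np.arctan2(d[1],d[0]))%45)
a=onplane("wrist",z([(404,243)])[0],.058,q); print(a)
E
```

```text
[0.43576935 0.3036148 ] 0.031131161636822485
[0.43627927 0.30335064]
21.81521987651865 -177.42672371614887 2.573276283851129
21.93309133791968 0.4092837075009972 0.4092837075009972
22.794657315567147 -83.39714224007035 6.602857759929648
22.548707836874588 93.48710592958221 3.4871059295822135
21.36172876974398 -127.46648153031947 7.53351846968053
19.897310886677236 139.1094821294768 4.109482129476788
21.80857406036866 -39.90233184206172 5.09766815793828
21.839812306417784 50.14463930050676 5.1446393005067605
[0.43556719 0.30313924 0.058     ]
```

Emit:
jog_arm([
  {"delta_pos": [-0.7, -0.5, -40], "turn": 0, "fingers": 90},
  {"delta_pos": [-0.7, -0.5, -80], "turn": 0, "fingers": 90},
  {"delta_pos": [-0.7, -0.5, -120], "turn": 0, "fingers": 90},
  {"delta_pos": [-0.7, -0.5, -155], "turn": 0, "fingers": 90},
  {"delta_pos": [-0.7, -0.5, -180], "turn": 0, "fingers": 85},
  {"delta_pos": [-0.7, -0.5, -191], "turn": 0, "fingers": 80},
  {"delta_pos": [-0.7, -0.5, -194], "turn": 0, "fingers": 80},
  {"delta_pos": [-0.7, -0.5, -194], "turn": 0, "fingers": 80},
  {"delta_pos": [-0.7, -0.5, -194], "turn": 0, "fingers": 80},
])

```text
time_s: 19.78
position: [0.4361, 0.305, 0.0272]
tcp_rot: [[0.004, 0.002, -1.0], [1.0, 0.001, 0.004], [0.001, -1.0, -0.002]]
force: [-0.6, 1.0, -0.7]
opening: 0.801
```

```bash
python3 - <<'E'
from h import *
s,im=shot("wrist","w22"); zoom(im,"w22z",165,315,180,380)
print(s["time_s"],s["position"],s["force"],s["moment"],s["opening"],np.round(s["tcp_rot"],4).tolist())
np.save("s22.npy",np.r_[s["position"],np.ravel(s["tcp_rot"])])
E
```

```text
19.7833 [0.43610058 0.30502175 0.0272464 ] [-0.59614651  1.04606149 -0.74341406] [ 0.04342959 -0.0276311   0.01057226] 0.800870966514355 [[0.004, 0.0023, -1.0], [1.0, 0.001, 0.004], [0.001, -1.0, -0.0023]]
```

View pics/w22z.png

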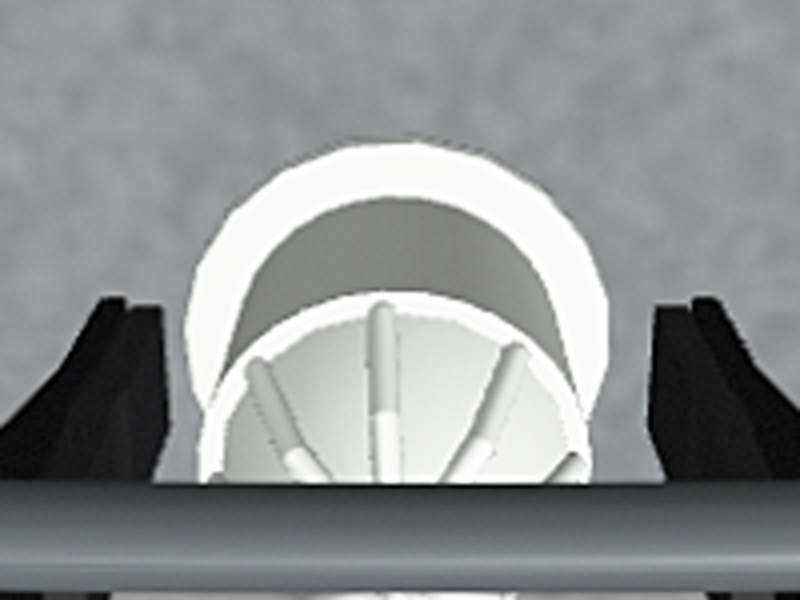

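```bash
python3 - <<'E'
from h import *
q=ld("s22.npy"); p0=q["position"][:2]
z=lambda L:[(x/4+180,y/4+165) for x,y in L]
for zz,L in ((.005,[(185,320),(220,225),(290,165),(400,142),(500,165),(580,235),(608,320)]),(.039,[(200,460),(225,380),(290,318),(390,291),(480,305),(550,365),(588,440)])):
    c,r=fitcirc("wrist",z(L),zz,q); print(c,(c-p0)*1e3,r)
print(read_state()["position"])
E
```

```text
[0.4349461  0.30320569] [-1.15447616 -1.81606679] 0.03133304926392508
[0.43500571 0.30324127] [-1.09486548 -1.78048014] 0.023606662113615264
[0.43620302 0.30522901 0.02763535]
```

Emit:
jog_arm([
  {"delta_pos": [-1.1, -2.0, -3], "turn": 0, "fingers": 80},
  {"delta_pos": [-1.1, -2.0, -3], "turn": 0, "fingers": 80},
  {"delta_pos": [-1.1, -2.0, -3], "turn": 0, "fingers": 40},
  {"delta_pos": [-1.1, -2.0, -3], "turn": 0, "fingers": 40},
  {"delta_pos": [-1.1, -2.0, -3], "turn": 0, "fingers": 40},
  {"delta_pos": [-1.1, -2.0, -3], "turn": 0, "fingers": 40},
  {"delta_pos": [-1.1, -2.0, -3], "turn": 0, "fingers": 40},
  {"delta_pos": [-1.1, -2.0, -3], "turn": 0, "fingers": 40},
  {"delta_pos": [-1.1, -2.0, -3], "turn": 0, "fingers": 40},
])

```text
time_s: 20.58
position: [0.4338, 0.303, 0.0232]
tcp_rot: [[0.003, 0.0, -1.0], [1.0, 0.0, 0.003], [0.0, -1.0, -0.0]]
force: [-1.0, 0.2, 1.9]
opening: 0.536
```

```bash
python3 - <<'E'
from h import *
s,im=shot("wrist","w23"); zoom(im,"w23z",165,315,180,380)
print(s["time_s"],s["position"],s["force"],s["moment"],s["opening"],np.round(s["tcp_rot"],4).tolist())
np.save("s23.npy",np.r_[s["position"],np.ravel(s["tcp_rot"])])
E
```

```text
20.5833 [0.43378687 0.30298377 0.02317933] [-1.04222269  0.15389073  1.92525411] [ 0.09974137  0.05165658 -0.00897502] 0.5364956209559884 [[0.0033, 0.0003, -1.0], [1.0, 0.0001, 0.0033], [0.0001, -1.0, -0.0002]]
```

View pics/w23z.png

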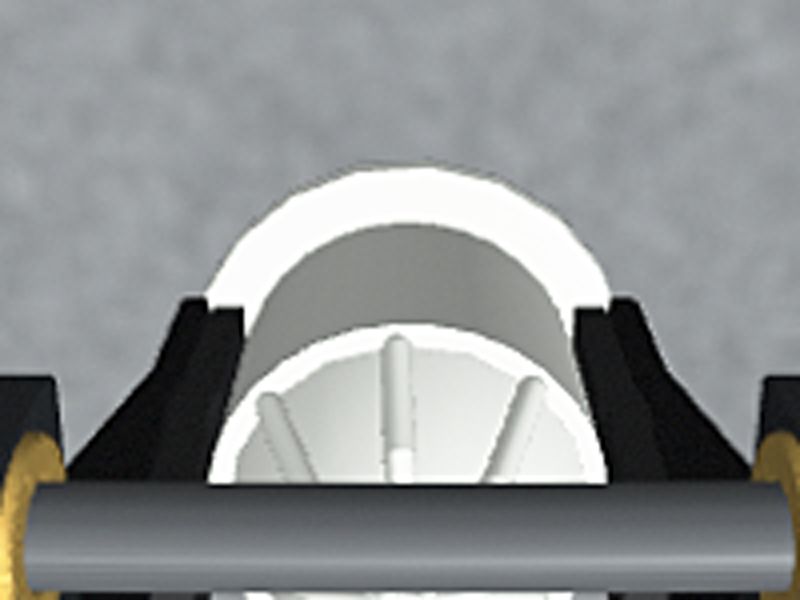

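```bash
python3 - <<'E'
from h import *
q=ld("s23.npy"); p0=q["position"][:2]
z=lambda L:[(x/4+180,y/4+165) for x,y in L]
for zz,L in ((.005,[(207,298),(245,230),(320,183),(415,166),(500,180),(570,230),(608,290)]),(.039,[(213,470),(250,397),(310,350),(400,323),(490,337),(560,387),(603,460)])):
    c,r=fitcirc("wrist",z(L),zz,q); print(c,(c-p0)*1e3,r)
for p in z([(398,345),(268,400),(530,385)]):
    d=onplane("wrist",p,.041,q)[:2]-c; print(np.hypot(*d), np.degrees(np.arctan2(d[1],d[0]))%45)
s=read_state(); print(s["position"],s["force"],s["opening"])
E
```

```text
[0.43418099 0.30296941] [ 0.39412626 -0.01436263] 0.03078054411840698
[0.43502053 0.3030406 ] [1.23366012 0.05682475] 0.023548776374129374
0.022000988992824374 3.263092610821303
0.022054123238411192 1.9655296282916481
0.021736755719129256 5.934641644421248
[0.43374355 0.3029659  0.02314682] [ 0.04263179 -0.12867134  2.14127725] 0.5339722276133726
```

Emit:
jog_arm([
  {"delta_pos": [0, 0, 15], "turn": 0, "fingers": 40},
  {"delta_pos": [0, 0, 45], "turn": 0, "fingers": 40},
  {"delta_pos": [0, 0, 85], "turn": 0, "fingers": 40},
  {"delta_pos": [0, 0, 125], "turn": 0, "fingers": 40},
  {"delta_pos": [10, -16, 160], "turn": 0, "fingers": 40},
  {"delta_pos": [25, -40, 190], "turn": 0, "fingers": 40},
  {"delta_pos": [43, -70, 210], "turn": 0, "fingers": 40},
  {"delta_pos": [62, -102, 210], "turn": 0, "fingers": 40},
  {"delta_pos": [83, -135, 210], "turn": 0, "fingers": 40},
  {"delta_pos": [105, -168, 210], "turn": 0, "fingers": 40},
  {"delta_pos": [125, -200, 210], "turn": 0, "fingers": 40},
  {"delta_pos": [142, -228, 205], "turn": 0, "fingers": 40},
  {"delta_pos": [153, -246, 195], "turn": 0, "fingers": 40},
  {"delta_pos": [159.7, -256.6, 182], "turn": 0, "fingers": 40},
  {"delta_pos": [159.7, -256.6, 172], "turn": 0, "fingers": 40},
  {"delta_pos": [159.7, -256.6, 168], "turn": 0, "fingers": 40},
  {"delta_pos": [159.7, -256.6, 168], "turn": 0, "fingers": 40},
  {"delta_pos": [159.7, -256.6, 168], "turn": 0, "fingers": 40},
  {"delta_pos": [159.7, -256.6, 168], "turn": 0, "fingers": 40},
])

```text
time_s: 22.22
position: [0.5929, 0.0478, 0.1914]
tcp_rot: [[0.001, 0.0, -1.0], [1.0, 0.0, 0.001], [0.0, -1.0, -0.0]]
force: [0.5, 0.1, -1.1]
opening: 0.535
```

```bash
python3 - <<'E'
from h import *
s,im=shot("wrist","w24"); zoom(im,"w24z",165,315,180,380)
print(s["time_s"],s["position"],s["force"],s["moment"],s["opening"],np.round(s["tcp_rot"],4).tolist())
np.save("s24.npy",np.r_[s["position"],np.ravel(s["tcp_rot"])])
s=read_state(); print(s["position"])
E
```

```text
22.2167 [0.59292247 0.04777128 0.19141354] [ 0.48468177  0.06191309 -1.05796767] [0.02755989 0.03282118 0.0085528 ] 0.5354721595183131 [[0.0014, 0.0001, -1.0], [1.0, 0.0002, 0.0014], [0.0002, -1.0, -0.0001]]
[0.59322542 0.04755854 0.19169579]
```

View pics/w24z.png

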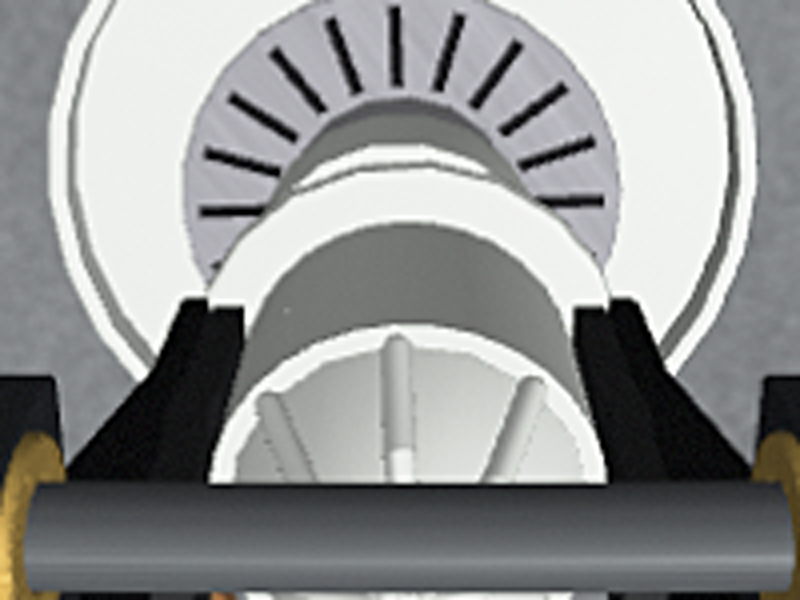

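Emit:
jog_arm([
  {"delta_pos": [0, 0, 0], "turn": 0, "fingers": 40},
  {"delta_pos": [0, 0, 0], "turn": 0, "fingers": 40},
  {"delta_pos": [0, 0, -2], "turn": 0, "fingers": 40},
  {"delta_pos": [0, 0, -2], "turn": 0, "fingers": 40},
  {"delta_pos": [0, 0, -2], "turn": 0, "fingers": 40},
])

```text
time_s: 22.68
position: [0.5933, 0.0463, 0.189]
tcp_rot: [[0.003, -0.0, -1.0], [1.0, 0.0, 0.003], [0.0, -1.0, 0.0]]
force: [1.0, -0.3, -1.3]
opening: 0.529
```

```bash
python3 - <<'E'
from h import *
s=read_state();print(s["time_s"],s["position"],s["force"],np.round(s["tcp_rot"],4).tolist())
E
```

```text
22.6833 [0.59328402 0.04632137 0.18899302] [ 1.00438158 -0.31849905 -1.26252513] [[0.0034, -0.0002, -1.0], [1.0, 0.0, 0.0034], [0.0, -1.0, 0.0002]]
```

Emit:
jog_arm([
  {"delta_pos": [0.1, 0.1, -4], "turn": 0, "fingers": 40},
  {"delta_pos": [0.1, 0.1, -8], "turn": 0, "fingers": 40},
  {"delta_pos": [0.1, 0.1, -9.5], "turn": 0, "fingers": 40},
  {"delta_pos": [0.1, 0.1, -11], "turn": 0, "fingers": 40},
  {"delta_pos": [0.1, 0.1, -11], "turn": 0, "fingers": 40},
  {"delta_pos": [0.1, 0.1, -11], "turn": 0, "fingers": 40},
])

```text
time_s: 23.18
position: [0.5938, 0.0463, 0.1786]
tcp_rot: [[0.003, 0.001, -1.0], [1.0, -0.0, 0.003], [-0.0, -1.0, -0.001]]
force: [-1.1, 0.6, 4.5]
opening: 0.533
```

```bash
python3 - <<'E'
from h import *
s=read_state();print(s["time_s"],s["position"],s["force"],s["moment"],np.round(s["tcp_rot"],4).tolist())
E
```

```text
23.1833 [0.59382228 0.04632536 0.17864792] [-1.0890732   0.6374027   4.46854884] [-0.0022023   0.13652487 -0.01819584] [[0.0034, 0.0009, -1.0], [1.0, -0.0001, 0.0034], [-0.0001, -1.0, -0.0009]]
```

Emit:
jog_arm([
  {"delta_pos": [0, 0, -1], "turn": -3, "fingers": 40},
  {"delta_pos": [0, 0.1, -1], "turn": -6, "fingers": 40},
  {"delta_pos": [0, 0.2, -1], "turn": -9, "fingers": 40},
  {"delta_pos": [0, 0.2, -1], "turn": -12, "fingers": 40},
  {"delta_pos": [0, 0.3, -1], "turn": -15, "fingers": 40},
  {"delta_pos": [0, 0.3, -1], "turn": -18, "fingers": 40},
])

```text
time_s: 23.68
position: [0.5944, 0.0465, 0.178]
tcp_rot: [[0.314, 0.003, -0.949], [0.949, -0.001, 0.314], [0.0, -1.0, -0.003]]
force: [-0.5, 0.9, 5.1]
opening: 0.535
```

```bash
python3 - <<'E'
from h import *
s=read_state();print(s["time_s"],s["position"],s["force"],s["moment"],np.round(s["tcp_rot"],4).tolist())
E
```

```text
23.6833 [0.59440796 0.04647628 0.17803985] [-0.48987827  0.87677438  5.07408833] [-0.06428268 -0.01521662  0.05916374] [[0.3144, 0.0025, -0.9493], [0.9493, -0.0006, 0.3144], [0.0002, -1.0, -0.0026]]
```

Emit:
jog_arm([
  {"delta_pos": [-0.6, 0.1, -0.5], "turn": -3, "fingers": 40},
  {"delta_pos": [-0.6, 0.1, -0.5], "turn": -6, "fingers": 40},
  {"delta_pos": [-0.6, 0.1, -0.5], "turn": -9, "fingers": 40},
  {"delta_pos": [-0.5, 0.2, -0.5], "turn": -12, "fingers": 40},
  {"delta_pos": [-0.5, 0.2, -0.5], "turn": -15, "fingers": 40},
  {"delta_pos": [-0.5, 0.2, -0.5], "turn": -18, "fingers": 40},
])

```text
time_s: 24.18
position: [0.5942, 0.0463, 0.1776]
tcp_rot: [[0.592, 0.003, -0.806], [0.806, -0.001, 0.592], [0.001, -1.0, -0.003]]
force: [0.6, -2.2, 4.8]
opening: 0.537
```

```bash
python3 - <<'E'
from h import *
s=read_state();print(s["time_s"],s["position"],s["force"],s["moment"],np.round(s["tcp_rot"],4).tolist())
E
```

```text
24.1833 [0.59418078 0.04631568 0.17764056] [ 0.59293165 -2.21609949  4.76401547] [-0.17434935  0.0014958   0.0257096 ] [[0.5923, 0.0031, -0.8057], [0.8057, -0.0012, 0.5923], [0.0008, -1.0, -0.0032]]
```

Emit:
jog_arm([
  {"delta_pos": [-0.5, 0.6, -0.3], "turn": -2, "fingers": 40},
  {"delta_pos": [-0.5, 0.6, -0.3], "turn": -5, "fingers": 40},
  {"delta_pos": [-0.5, 0.6, -0.3], "turn": -7, "fingers": 40},
  {"delta_pos": [-0.4, 0.7, -0.3], "turn": -9, "fingers": 40},
  {"delta_pos": [-0.4, 0.7, -0.3], "turn": -9, "fingers": 40},
])

```text
time_s: 24.6
position: [0.5927, 0.0477, 0.1758]
tcp_rot: [[0.71, 0.0, -0.704], [0.704, 0.0, 0.71], [0.0, -1.0, 0.0]]
force: [1.0, -0.7, -1.4]
opening: 0.532
```

```bash
python3 - <<'E'
from h import *
s=read_state();print(s["time_s"],s["position"],s["force"],s["moment"],np.round(s["tcp_rot"],4).tolist())
E
```

```text
24.6 [0.59265768 0.04765316 0.17581887] [ 0.99414248 -0.65571769 -1.42903583] [ 0.04348841 -0.11416568  0.08475686] [[0.7099, 0.0, -0.7043], [0.7043, 0.0002, 0.7099], [0.0002, -1.0, 0.0001]]
```

Emit:
jog_arm([
  {"delta_pos": [0, 0, -1], "turn": 0, "fingers": 40},
  {"delta_pos": [0, 0, -3], "turn": 0, "fingers": 40},
  {"delta_pos": [0, 0, -5], "turn": 0, "fingers": 40},
  {"delta_pos": [0, 0, -5], "turn": 0, "fingers": 40},
])

```text
time_s: 24.93
position: [0.5926, 0.0476, 0.1707]
tcp_rot: [[0.709, -0.0, -0.705], [0.705, 0.0, 0.709], [-0.0, -1.0, 0.0]]
force: [0.5, -0.0, -1.7]
opening: 0.537
```

```bash
python3 - <<'E'
from h import *
s=read_state();print(s["time_s"],s["position"],s["force"],s["moment"],np.round(s["tcp_rot"],4).tolist())
E
```

```text
24.9333 [0.59260222 0.0475536  0.17066513] [ 0.49870684 -0.01464708 -1.74589214] [-0.02293212 -0.16935882  0.05160296] [[0.7093, -0.0002, -0.7049], [0.7049, 0.0, 0.7093], [-0.0001, -1.0, 0.0002]]
```

Emit:
jog_arm([
  {"delta_pos": [0.3, 0, -2], "turn": 0, "fingers": 40},
  {"delta_pos": [0.3, 0, -4], "turn": 0, "fingers": 40},
  {"delta_pos": [0.3, 0, -5.5], "turn": 0, "fingers": 40},
  {"delta_pos": [0.3, 0, -6], "turn": 0, "fingers": 40},
  {"delta_pos": [0.3, 0, -6], "turn": 0, "fingers": 40},
])

```text
time_s: 25.35
position: [0.5928, 0.0476, 0.165]
tcp_rot: [[0.709, -0.0, -0.705], [0.705, 0.0, 0.709], [-0.0, -1.0, 0.0]]
force: [0.8, 0.2, -1.6]
opening: 0.537
```

```bash
python3 - <<'E'
from h import *
s,im=shot("wrist","w25")
print(s["time_s"],s["position"],s["force"],s["moment"],np.round(s["tcp_rot"],4).tolist())
E
```

```text
25.35 [0.59277889 0.04758285 0.16500559] [ 0.78163759  0.15474038 -1.63230206] [-0.06541639 -0.09976819  0.02692771] [[0.7095, -0.0004, -0.7047], [0.7047, 0.0, 0.7095], [-0.0003, -1.0, 0.0003]]
```

View pics/w25.png

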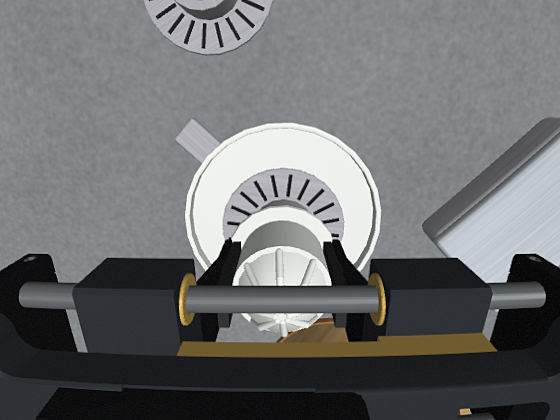

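Emit:
jog_arm([
  {"delta_pos": [0, 0, -0.8], "turn": 0, "fingers": 40},
  {"delta_pos": [0, 0, -0.8], "turn": 0, "fingers": 40},
  {"delta_pos": [0, 0, -0.8], "turn": 0, "fingers": 75},
  {"delta_pos": [0, 0, -0.8], "turn": 0, "fingers": 75},
  {"delta_pos": [0, 0, -0.8], "turn": 0, "fingers": 75},
  {"delta_pos": [0, 0, -0.8], "turn": 0, "fingers": 75},
  {"delta_pos": [0, 0, -0.8], "turn": 0, "fingers": 80},
])

```text
time_s: 25.98
position: [0.593, 0.0476, 0.1646]
tcp_rot: [[0.709, 0.0, -0.705], [0.705, -0.0, 0.709], [0.0, -1.0, -0.0]]
force: [0.8, 0.2, 0.2]
opening: 0.758
```

Emit:
jog_arm([
  {"delta_pos": [0, 0, 5], "turn": 0, "fingers": 100},
  {"delta_pos": [0, 0, 15], "turn": 0, "fingers": 100},
  {"delta_pos": [0, 0, 45], "turn": 0, "fingers": 100},
  {"delta_pos": [0, 0, 85], "turn": 0, "fingers": 100},
  {"delta_pos": [0, 0, 115], "turn": 0, "fingers": 100},
  {"delta_pos": [0, 0, 120], "turn": 0, "fingers": 100},
  {"delta_pos": [0, 0, 120], "turn": 0, "fingers": 100},
  {"delta_pos": [0, 0, 120], "turn": 0, "fingers": 100},
])

```text
time_s: 26.65
position: [0.5925, 0.0476, 0.2848]
tcp_rot: [[0.709, 0.0, -0.705], [0.705, -0.0, 0.709], [0.0, -1.0, -0.0]]
force: [-0.3, -0.5, -1.0]
opening: 1.0
```

```bash
python3 - <<'E'
from h import *
s,im=shot("wrist","w26")
print(s["time_s"],s["position"],s["force"],s["moment"],s["opening"])
s2,im2=shot("side","sd26"); zoom(im2,"sd26z",170,270,200,330,6)
for c in ("wrist","side"):
  for t in ("strainer_centre","spacer_centre","reamer_centre"):
    print(c,t,[(round(d["confidence"],2),np.round(d["position"],4).tolist()) for d in tip_of(t,c)])
E
```

```text
26.65 [0.5925276  0.04762818 0.28484302] [-0.29632718 -0.48329219 -0.95242898] [-0.07170351  0.03928625 -0.04397886] 1.0003838989166063
wrist strainer_centre [(0.69, [0.4148, 0.1352, 0.0188]), (0.67, [0.7125, 0.4285, 0.0143])]
wrist spacer_centre []
wrist reamer_centre [(0.81, [0.5937, 0.0464, 0.1687])]
side strainer_centre [(0.92, [0.4183, 0.1365, 0.0166]), (0.84, [0.4754, 0.566, 0.0202]), (0.64, [0.5951, 0.0477, 0.1066]), (0.47, [0.5933, 0.0467, 0.1539]), (0.41, [0.5938, 0.0473, 0.1687])]
side spacer_centre []
side reamer_centre [(0.79, [0.5939, 0.0463, 0.1684])]
```

View pics/w26.png

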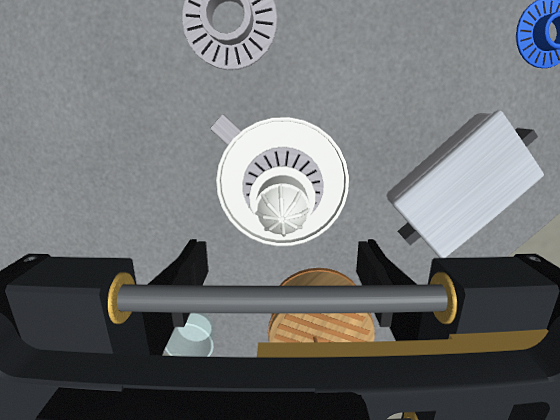

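View pics/sd26z.png

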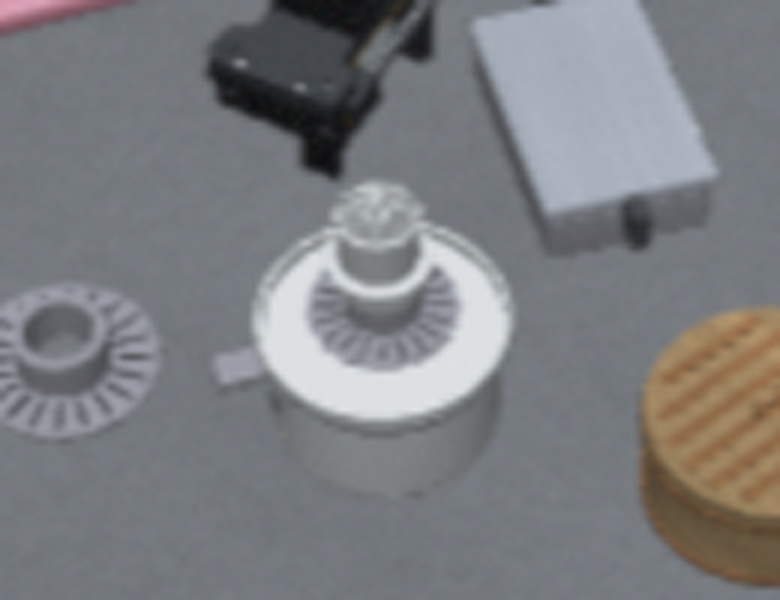

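```bash
python3 - <<'E'
from rig import *
print(hand_in())
E
```

```text
the job is handed in; nothing more can be done
None
```

I put the juicer back together and handed it in after about 27 s of the 72 s allowed. The rig reports no verdict, so I don't know how it was scored.

**What I did:** I lowered the small grey strainer over the spindle, then the spacer ring, centring both by watching the drive through their holes. I then pressed the reamer on lightly (about 6 N on contact) and turned it. It slipped over the drive after about 45° and I lowered it onto the spacer and let go.

**Last checks:**

| Part | Seen by | Height found | Seated height | Distance from spindle axis |
|---|---|---|---|---|
| Reamer | wrist and side cameras | 168.4–168.7 mm | 170 mm | within about 1 mm |
| Strainer | side camera | 106.6 mm | 108 mm | within about 1.5 mm |
| Spacer | not found | – | 131 mm | – |

- **Spacer:** the network did not find it in the last pictures, where the reamer mostly hides it. It looked seated and centred in the wrist picture before the reamer went on.
- **Heights:** the reamer and strainer readings are about 1.5 mm low. That is within the network's 4 mm accuracy and the 3 mm limit.
- **Release and force:** the gripper was open about 120 mm above its release height, with the force reading near zero. The highest reading at any check was about 5 N.
- **Bystanders:** the arm touched none of the other things as far as I could tell, but I did not measure their positions at the end.

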